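Load the warming cabinet with the full sample jars

ROBOT

A 6-joint arm with a two-finger parallel gripper is mounted at the origin on the work surface. World frame = base frame: x ahead of the robot, y to its left, z up, the work surface at z = 0. Lengths are in m, angles in rad, forces in N, time in s.
With the tool pointing down it reaches from about 0.25 to 0.775 m from the base axis. Payload 4 kg.
Tool frame: the origin (TCP) lies between the finger pads; the fingertips stand 25 mm ahead of it and the grasp point (between the pads) lies 6 mm ahead of it (robot.tip_reach is the z of the fingertips in the tool frame, in m); z points along the fingers, y is the line along which they close (so a half turn about z gives the same grasp; the last joint's range is limited). The gripper opens to 94 mm and grips with 3 to 60 N. Pads are 16 mm wide; open, the fingers measure 119 mm over their backs; the gripper's body (75 mm by 177 mm) begins 78 mm behind the grasp point.
Start: joints at [-1.395, 0.087, 1.371, -0, 1.684, -0.103], TCP at [0.151, -0.529, 0.231] pointing down, gripper open.
Joint ranges: [-3.1, 3.1], [-0.76, 2.03], [0.27, 2.55], [-1.08, 4.22], [0.17, 2.65], [-2.57, 2.57]. Speed limits (rad/s): [2.79, 2.79, 3.14, 3.14, 3.14, 3.14].

INTERFACE

Orientations are given as [roll, pitch, yaw] about the fixed x, y, z axes, in that order (R = Rz(yaw) Ry(pitch) Rx(roll)).
In Python, from bench import robot gives the robot as it stands. The module is installed in compiled form; this text tells all that it offers.
- The arm moves only by the shell command python3 -m handwheel 'ROWS'. ROWS is JSON, a list of rows, each a list of 3 entries, a list of its own where there are three numbers: the turn, a rotation vector about the world's x, y, z in units of 90 degrees (1.0 is 90 degrees), then the shift along the world's x, y, z in units of 0.05 m (1.0 is 0.05 m), then the closure, from 0 (fully open) to 1 (shut). A call has 1 to 5 rows; each row shifts and turns the commanded pose from where the row before left it; what a row does not reach is not made up. A row lasts 1/10 s, in which the tool goes at most 50 mm and 8.59 degrees, less where a joint would pass 70% of its speed; a pose out of reach is approached as far as the arm can. A call with a number of a shift or a turn outside -1 to 1 is refused whole. A call with a gripper value outside its range is refused whole. The fingers move at their own pace and stop on an object; the grip force is fixed at half the most. Time passes only in rows, so rows that do not move let the fingers close. It gives the time, the measured TCP pose, the force, the opening and the grip force at its end, in the units of the state.
- robot.get_obs(): the state, without advancing time (a new reading comes with each control period).
- robot.snapshot(name): name is "side" or "top"; returns (picture, depth): 480x640x3 uint8, red, green, blue; 480x640 float32, m along the optical axis (not along the pixel's ray), 0 where there is no reading.
- robot.calibration(name): a dict with "mtx" (3x3 intrinsics, pixels), "extrinsics" (4x4, takes a point from camera to world coordinates). Camera axes: x right, y down, z forward; pixel columns grow to the right and rows downward; lengths in m; the calibration is good to about 2 mm. A picture is of the moment at which its call begins. calibration takes no time and is no camera call.
- robot.close_job(): hands the job in; it is judged then, once.
Trained networks look in the newest picture that a camera, given by its name, has taken for a name from the list of things; names that differ only in an ending like _2 or _b are one class to them, and where a whole thing is asked for, a point or a joint stands for the part that bears it (a point fixed in the world has none). Each returns a list of dicts, best first, with "p" (0 to 1); they miss things now and then, are a little off and sometimes report something else, mostly with a low value. They report only what shows in the picture. A call takes as long as a camera call.
- robot.boxes_of(query, camera): "bbox" ([left, top, right, bottom] in pixels, round what is visible of it).
The state is a dict: "time": time; "joint_positions": joint angles; "qvel": joint speeds; "joint_torque": joint torques, N m; "tool_pos": TCP position; "ee_rot": TCP orientation; "wrist_force": force on the tool from outside, world axes, zero at the start; "wrist_torque": the same for the moment, N m; "width": finger opening in m; "finger_force": force on a finger pad.
Only numpy, scipy, OpenCV 4.12 (cv2) and the standard library are available. Lean on these libraries where they do the work, as an engineer would, in place of code of your own. Each camera call takes 0.05 s, during which the arm holds its last target. There are 200 camera calls.

TASK

Use the hook to draw the hot tray of the warming cabinet out to its stop by its ring, then stand every full jar upright on it; the jars look alike, so feel by the weight which are full, and stand the empty ones upright in the purple box instead. Then push the loaded tray fully home with the hook in its ring and lay the hook back in its rest. Never touch the tray with the hand, ease it against its stops without wrenching it, and leave the amber bottle, the beaker and the white tub alone.

Things in the scene. Friction and masses are not known exactly. Their poses are not given: they have to be found in the camera images.
- cabinet: low white bench-top warming cabinet, fixed, 460 mm wide, 340 deep, 165 tall, grey control panel on its right. Its open mouth (344 mm wide, 30 to 148 mm above the bench) faces the robot; the glass door lies folded back on the roof (up to 200 mm). Origin on the bench under the middle of the mouth, in the plane of the front face; x points into the cabinet, z up. The tray slides along this x
- tray_slide (a joint): travel of the tray out of the cabinet, m: 0 is fully home, grows as it comes out towards the robot, solid stops at both ends (out at 0.150). Runs stiffly on runners (about 2.5 N to move it) and stays where it is left; it cannot lift or turn
- tray: hot steel tray, 130 mm deep (x), 310 mm wide (y), rim 16 mm high and 4 thick, floor 4 thick; three jars fit side by side. Origin at the centre of its underside, 36 mm above the bench; x points into the cabinet. At home its front edge is flush with the cabinet's face; fully out its rear edge is 20 mm in front of the face
- tray_mid (a point): centre of the tray's inner floor, the level on which jars stand (40 mm above the bench); axes as the tray's
- tray_eye (a point): centre of the red pull ring on the tray's front edge: the ring lies flat (level), 30 mm clear inside, of 6 mm wire, 44 mm above the bench, on a 10 mm stub, its centre 30 mm in front of the tray's front edge, always outside the cabinet
- hook: pull hook, 140 g: black handle 110 mm long (x), 20 wide (y), 24 tall (z); from its front end an 8 mm steel rod runs on along x and, 130 mm from the origin, bends straight down. Origin at the middle of the handle; x points to the bent end, z up as it lies in its rest (origin then 75 mm above the bench)
- hook_tip (a point): lower end of the hook's bent tip: 130 mm in front of the origin (x) and 46 mm below it
- rest: grey hook rest, fixed: base plate 130 x 70 mm, two forked uprights 42 mm before and behind its middle carry the ends of the hook's handle, 74 mm free between them for fingers. Fork floor 63 mm above the bench, 24 wide, 36 between the prongs' tops at 83 mm. Origin at the centre of its underside; the resting hook's origin is 75 mm above it, x axes alike
- purple_box: purple wooden box, fixed, open on top, 280 mm (x) by 150 mm (y), 45 mm high, walls and floor 9 mm thick; origin at the centre of its underside. An amber bottle stands at its far (+x) end, the rest is free for jars
- box_in (a point): centre of the purple box's inner floor, 9 mm above the bench; axes as the box's
- amber_bottle: amber glass bottle with black cap, 54 mm in diameter, 100 mm tall, standing in the purple box about 95 mm from its middle towards its far (+x) end; to be left alone; origin at the centre of its underside
- beaker: empty glass beaker, 66 mm in diameter, 85 mm tall, to be left alone; origin at the centre of its underside
- tub: white plastic tub with white lid, 76 mm in diameter, 130 mm tall, to be left alone; origin at the centre of its underside
- jar_a: opaque white sample jar with red lid, straight-sided, 60 mm in diameter, 66 mm tall (the lid is the top 18 mm); origin at the centre of its underside, z up. The jars look alike; each is either full (380 to 480 g) or empty (60 to 80 g) and only lifting tells which. Three or four of the five jars are there in a run, the others are absent
- jar_b: another jar, as jar_a, full or empty
- jar_c: another jar, as jar_a, full or empty
- jar_d: another jar, as jar_a, full or empty
- jar_e: another jar, as jar_a, full or empty

How it is judged:
On the way, in this order (a step that is already met when the one before it is completed fails the run):
1. the tray is drawn out to its stop with the hook's tip in its ring (value of joint tray_slide above 0.146 m and horizontal distance between hook_tip and tray_eye below 0.02 m and z of hook_tip in the frame of tray_eye below 0 m), for 0.2 s.
2. every full jar stands on the drawn-out tray, let go (value of joint tray_slide above 0.12 m and ((((x of jar_a in the frame of tray_mid between -0.05 and 0.05 m and y of jar_a in the frame of tray_mid between -0.14 and 0.14 m and z of jar_a in the frame of tray_mid between -0.006 and 0.006 m and angle between jar_a's own z axis and vertical below 0.12 rad) and contact force between jar_a and anything else above 2.2 N) and contact force between the fingers and jar_a below 0.1 N) or contact force between jar_a and anything else below 1.8 N) and ((((x of jar_b in the frame of tray_mid between -0.05 and 0.05 m and y of jar_b in the frame of tray_mid between -0.14 and 0.14 m and z of jar_b in the frame of tray_mid between -0.006 and 0.006 m and angle between jar_b's own z axis and vertical below 0.12 rad) and contact force between jar_b and anything else above 2.2 N) and contact force between the fingers and jar_b below 0.1 N) or contact force between jar_b and anything else below 1.8 N) and ((((x of jar_c in the frame of tray_mid between -0.05 and 0.05 m and y of jar_c in the frame of tray_mid between -0.14 and 0.14 m and z of jar_c in the frame of tray_mid between -0.006 and 0.006 m and angle between jar_c's own z axis and vertical below 0.12 rad) and contact force between jar_c and anything else above 2.2 N) and contact force between the fingers and jar_c below 0.1 N) or contact force between jar_c and anything else below 1.8 N) and ((((x of jar_d in the frame of tray_mid between -0.05 and 0.05 m and y of jar_d in the frame of tray_mid between -0.14 and 0.14 m and z of jar_d in the frame of tray_mid between -0.006 and 0.006 m and angle between jar_d's own z axis and vertical below 0.12 rad) and contact force between jar_d and anything else above 2.2 N) and contact force between the fingers and jar_d below 0.1 N) or contact force between jar_d and anything else below 1.8 N) and ((((x of jar_e in the frame of tray_mid between -0.05 and 0.05 m and y of jar_e in the frame of tray_mid between -0.14 and 0.14 m and z of jar_e in the frame of tray_mid between -0.006 and 0.006 m and angle between jar_e's own z axis and vertical below 0.12 rad) and contact force between jar_e and anything else above 2.2 N) and contact force between the fingers and jar_e below 0.1 N) or contact force between jar_e and anything else below 1.8 N)), for 0.3 s.
3. the loaded tray is pushed fully home with the hook's tip in its ring (value of joint tray_slide below 0.004 m and horizontal distance between hook_tip and tray_eye below 0.02 m and z of hook_tip in the frame of tray_eye below 0 m and ((((x of jar_a in the frame of tray_mid between -0.05 and 0.05 m and y of jar_a in the frame of tray_mid between -0.14 and 0.14 m and z of jar_a in the frame of tray_mid between -0.006 and 0.006 m and angle between jar_a's own z axis and vertical below 0.12 rad) and contact force between jar_a and anything else above 2.2 N) and contact force between the fingers and jar_a below 0.1 N) or contact force between jar_a and anything else below 1.8 N) and ((((x of jar_b in the frame of tray_mid between -0.05 and 0.05 m and y of jar_b in the frame of tray_mid between -0.14 and 0.14 m and z of jar_b in the frame of tray_mid between -0.006 and 0.006 m and angle between jar_b's own z axis and vertical below 0.12 rad) and contact force between jar_b and anything else above 2.2 N) and contact force between the fingers and jar_b below 0.1 N) or contact force between jar_b and anything else below 1.8 N) and ((((x of jar_c in the frame of tray_mid between -0.05 and 0.05 m and y of jar_c in the frame of tray_mid between -0.14 and 0.14 m and z of jar_c in the frame of tray_mid between -0.006 and 0.006 m and angle between jar_c's own z axis and vertical below 0.12 rad) and contact force between jar_c and anything else above 2.2 N) and contact force between the fingers and jar_c below 0.1 N) or contact force between jar_c and anything else below 1.8 N) and ((((x of jar_d in the frame of tray_mid between -0.05 and 0.05 m and y of jar_d in the frame of tray_mid between -0.14 and 0.14 m and z of jar_d in the frame of tray_mid between -0.006 and 0.006 m and angle between jar_d's own z axis and vertical below 0.12 rad) and contact force between jar_d and anything else above 2.2 N) and contact force between the fingers and jar_d below 0.1 N) or contact force between jar_d and anything else below 1.8 N) and ((((x of jar_e in the frame of tray_mid between -0.05 and 0.05 m and y of jar_e in the frame of tray_mid between -0.14 and 0.14 m and z of jar_e in the frame of tray_mid between -0.006 and 0.006 m and angle between jar_e's own z axis and vertical below 0.12 rad) and contact force between jar_e and anything else above 2.2 N) and contact force between the fingers and jar_e below 0.1 N) or contact force between jar_e and anything else below 1.8 N)), for 0.2 s.
At the end, for the whole second after the job is handed in: The tray is fully home (within 4 mm) with every full jar standing upright on its floor, every empty jar stands upright on the floor of the purple box, the hook lies in its rest as at the start (within 15 mm along and 12 mm across, handle down in both forks, tip end the same way round), all at rest (value of joint tray_slide below 0.004 m and (((x of jar_a in the frame of tray_mid between -0.05 and 0.05 m and y of jar_a in the frame of tray_mid between -0.14 and 0.14 m and z of jar_a in the frame of tray_mid between -0.006 and 0.006 m and angle between jar_a's own z axis and vertical below 0.12 rad) and contact force between jar_a and anything else above 2.2 N) or ((x of jar_a in the frame of box_in between -0.135 and 0.135 m and y of jar_a in the frame of box_in between -0.07 and 0.07 m and z of jar_a in the frame of box_in between -0.006 and 0.006 m and angle between jar_a's own z axis and vertical below 0.12 rad) and contact force between jar_a and anything else below 1.8 N)) and (((x of jar_b in the frame of tray_mid between -0.05 and 0.05 m and y of jar_b in the frame of tray_mid between -0.14 and 0.14 m and z of jar_b in the frame of tray_mid between -0.006 and 0.006 m and angle between jar_b's own z axis and vertical below 0.12 rad) and contact force between jar_b and anything else above 2.2 N) or ((x of jar_b in the frame of box_in between -0.135 and 0.135 m and y of jar_b in the frame of box_in between -0.07 and 0.07 m and z of jar_b in the frame of box_in between -0.006 and 0.006 m and angle between jar_b's own z axis and vertical below 0.12 rad) and contact force between jar_b and anything else below 1.8 N)) and (((x of jar_c in the frame of tray_mid between -0.05 and 0.05 m and y of jar_c in the frame of tray_mid between -0.14 and 0.14 m and z of jar_c in the frame of tray_mid between -0.006 and 0.006 m and angle between jar_c's own z axis and vertical below 0.12 rad) and contact force between jar_c and anything else above 2.2 N) or ((x of jar_c in the frame of box_in between -0.135 and 0.135 m and y of jar_c in the frame of box_in between -0.07 and 0.07 m and z of jar_c in the frame of box_in between -0.006 and 0.006 m and angle between jar_c's own z axis and vertical below 0.12 rad) and contact force between jar_c and anything else below 1.8 N)) and (((x of jar_d in the frame of tray_mid between -0.05 and 0.05 m and y of jar_d in the frame of tray_mid between -0.14 and 0.14 m and z of jar_d in the frame of tray_mid between -0.006 and 0.006 m and angle between jar_d's own z axis and vertical below 0.12 rad) and contact force between jar_d and anything else above 2.2 N) or ((x of jar_d in the frame of box_in between -0.135 and 0.135 m and y of jar_d in the frame of box_in between -0.07 and 0.07 m and z of jar_d in the frame of box_in between -0.006 and 0.006 m and angle between jar_d's own z axis and vertical below 0.12 rad) and contact force between jar_d and anything else below 1.8 N)) and (((x of jar_e in the frame of tray_mid between -0.05 and 0.05 m and y of jar_e in the frame of tray_mid between -0.14 and 0.14 m and z of jar_e in the frame of tray_mid between -0.006 and 0.006 m and angle between jar_e's own z axis and vertical below 0.12 rad) and contact force between jar_e and anything else above 2.2 N) or ((x of jar_e in the frame of box_in between -0.135 and 0.135 m and y of jar_e in the frame of box_in between -0.07 and 0.07 m and z of jar_e in the frame of box_in between -0.006 and 0.006 m and angle between jar_e's own z axis and vertical below 0.12 rad) and contact force between jar_e and anything else below 1.8 N)) and x of hook in the frame of rest between -0.015 and 0.015 m and y of hook in the frame of rest between -0.012 and 0.012 m and z of hook in the frame of rest between 0.068 and 0.082 m and angle between the x axis of hook and the x axis of rest, either way round below 0.2 rad and angle between hook's own z axis and vertical below 0.2 rad and linear speed of each of hook, jar_a, jar_b, jar_c, jar_d, jar_e below 0.02 m/s and x of hook_tip in the frame of rest above 0 m); the robot touches nothing.
It fails at once if the hot tray is touched by the hand or arm (contact force between any of the fingers, the arm and tray above 0.5 N).
It fails at once if the tray is wrenched with the hook (over 40 N) (contact force between hook and tray above 40 N).
It fails at once if the amber bottle, beaker or tub is moved more than 25 mm or knocked over (distance of any of amber_bottle, beaker, tub from where it was at the start of the episode above 0.025 m or angle between any of amber_bottle, beaker, tub's own z axis and vertical above 0.4 rad).
Of jar_a, jar_b, jar_c, jar_d, jar_e only 3 to 4 are there at a start; the rules pass over those that are not, and their reading is None.
At some moment in a run one of jar_a, jar_b, jar_c, jar_d, jar_e may be knocked a few centimetres aside while the robot is not near it.
It also fails if it takes over 210 s, if anything falls off the work surface, if the arm or the gripper's body presses on something with over 40 N, if the wrist force passes 120 N, or if a joint passes its speed limit or range.

## Working session

There is one attempt and no reset: what is moved stays moved. The work goes in short steps, Python scripts to look and compute and a shell command to move; the robot and the scene stay as the last step left them, time stands still between calls to the robot, and variables do not carry over. Pictures are saved under pics/ and viewed, at most 14 in all, crops included, and the job is handed in when it is done.

```bash
mkdir -p pics; ls; cat > h.py <<'E'
from bench import robot
import numpy as np, cv2
def snap(cam,name=None):
    im,d=robot.snapshot(cam)
    if name: cv2.imwrite(f'pics/{name}.png',im[...,::-1])
    return im,d
def cloud(cam,d):
    c=robot.calibration(cam);K=np.array(c['mtx']);T=np.array(c['extrinsics'])
    v,u=np.mgrid[:480,:640]
    P=np.stack([(u-K[0,2])/K[0,0]*d,(v-K[1,2])/K[1,1]*d,d],-1)
    W=P@T[:3,:3].T+T[:3,3]
    W[d<=0]=np.nan
    return W
E
python3 - <<'E'
from h import *
o=robot.get_obs();print({k:np.round(v,3) for k,v in o.items()})
for c in ('top','side'):
    im,d=snap(c,c+'0');W=cloud(c,d)
    np.save(f'{c}0.npy',W)
    T=np.array(robot.calibration(c)['extrinsics']);print(c,T[:3,3].round(3),T[:3,2].round(2))
    for q in ['cabinet','tray','tray_eye','hook','rest','purple_box','amber_bottle','beaker','tub','jar_a']:
        for b in robot.boxes_of(q,c)[:5]:
            l,t,r,bo=[int(x) for x in b['bbox']]
            R=W[max(t,0):bo+1,max(l,0):r+1].reshape(-1,3)
            m=W[(t+bo)//2,(l+r)//2]
            print(c,q,round(b['p'],2),[l,t,r,bo],'mid',m.round(3))
E
```

```text
pics
{'time': np.float64(0.0), 'joint_positions': array([-1.395,  0.088,  1.372, -0.   ,  1.684, -0.103]), 'qvel': array([-0.   ,  0.   , -0.   ,  0.   ,  0.001,  0.   ]), 'joint_torque': array([ 0.0000e+00, -3.4018e+01, -3.0243e+01,  7.2000e-02,  3.3000e-02,
       -0.0000e+00]), 'tool_pos': array([ 0.151, -0.528,  0.229]), 'ee_rot': array([-3.139, -0.   ,  0.279]), 'wrist_force': array([ 0.366,  0.133, -0.287]), 'wrist_torque': array([0.016, 0.076, 0.025]), 'finger_force': np.float64(0.0), 'width': np.float64(0.094)}
top [ 0.444 -0.043  1.53 ] [ 0.12 -0.01 -0.99]
top cabinet 0.55 [219, 80, 391, 229] mid [ 0.867 -0.016  0.177]
top tray 0.76 [236, 205, 349, 230] mid [0.72  0.019 0.046]
top tray_eye 0.71 [238, 201, 349, 225] mid [0.732 0.017 0.045]
top hook 0.86 [373, 270, 386, 340] mid [ 0.473 -0.229  0.085]
top hook 0.46 [470, 254, 512, 283] mid [ 0.578 -0.524  0.135]
top rest 0.73 [361, 295, 393, 344] mid [ 0.434 -0.224  0.085]
top purple_box 0.58 [406, 237, 461, 341] mid [ 0.525 -0.398  0.003]
top amber_bottle 0.67 [426, 243, 449, 265] mid [ 0.616 -0.385  0.107]
top tub 0.9 [472, 
[... 453 characters left out ...]
003]
side hook 0.75 [339, 195, 415, 214] mid [ 0.469 -0.234  0.073]
side rest 0.59 [366, 204, 417, 236] mid [ 0.429 -0.26   0.011]
side rest 0.42 [390, 339, 425, 383] mid [0.42  0.305 0.06 ]
side purple_box 0.77 [304, 167, 409, 214] mid [ 0.526 -0.427  0.01 ]
side purple_box 0.7 [251, 228, 266, 311] mid [0.736 0.02  0.039]
side amber_bottle 0.97 [312, 161, 331, 193] mid [ 0.624 -0.377  0.075]
side beaker 0.8 [224, 358, 265, 418] mid [0.688 0.409 0.085]
side tub 0.63 [329, 131, 353, 172] mid [ 0.574 -0.512  0.095]
side jar_a 0.76 [389, 300, 427, 341] mid [0.412 0.193 0.058]
side jar_a 0.75 [390, 337, 428, 383] mid [0.417 0.306 0.063]
side jar_a 0.7 [377, 381, 417, 436] mid [0.441 0.413 0.063]
```

```bash
python3 - <<'E'
import cv2,numpy as np
a=cv2.imread('pics/top0.png')[180:400,110:530];cv2.imwrite('pics/t1.png',cv2.resize(a,None,fx=1.9,fy=1.9,interpolation=cv2.INTER_CUBIC))
b=cv2.imread('pics/side0.png')[120:450,40:450];cv2.imwrite('pics/s1.png',cv2.resize(b,None,fx=1.8,fy=1.8,interpolation=cv2.INTER_CUBIC))
E
```

```text
(no output)
```

View pics/t1.png

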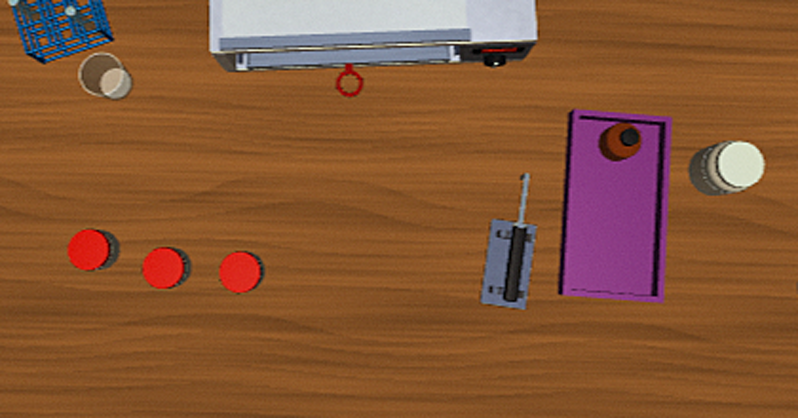

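View pics/s1.png

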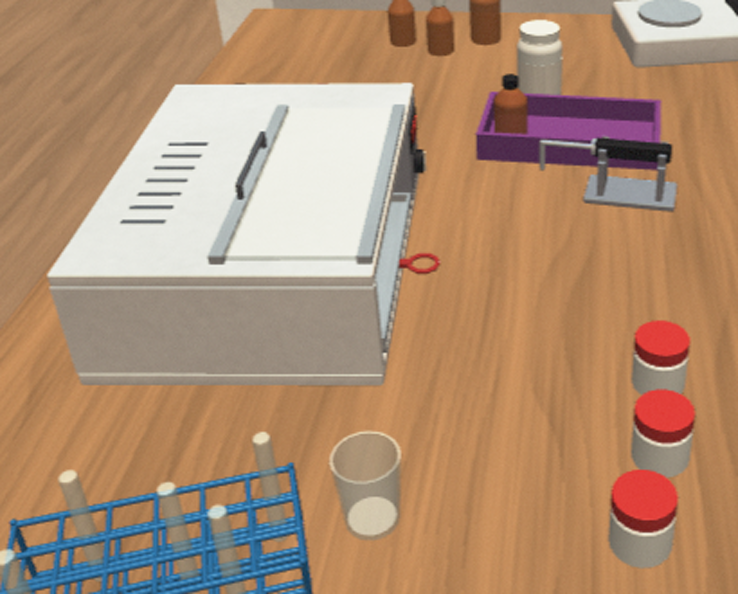

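The top view shows the cabinet with its red ring at about (348,82) in the crop, the hook in its rest near (517,262), the purple box with the bottle at its far end, and three red-lidded jars on the left. The side view agrees. Next I'll measure precise poses.

```bash
cat >> h.py <<'E'
def axis(p):
    c=p.mean(0);u,s,vt=np.linalg.svd(p-c);a=vt[0]*np.sign(vt[0][0]);return c,np.degrees(np.arctan2(a[1],a[0]))
def jars(im,W,bbs=None):
    hsv=cv2.cvtColor(im,cv2.COLOR_RGB2HSV)
    m=((hsv[...,0]<6)|(hsv[...,0]>174))&(hsv[...,1]>150)&(hsv[...,2]>120)
    n,l,s,c=cv2.connectedComponentsWithStats(m.astype(np.uint8))
    out=[]
    for i in range(1,n):
        if s[i,4]>60:
            p=W[l==i];p=p[~np.isnan(p[:,0])];zt=np.percentile(p[:,2],90);q=p[p[:,2]>zt-.008]
            r=cv2.minEnclosingCircle(q[:,:2].astype(np.float32))
            out.append((s[i,4],q.mean(0).round(3),np.round(r[0],3),round(r[1],3),round(zt,3)))
    return out
E
python3 - <<'E'
from h import *
for cam in ('top','side'):
    W=np.load(cam+'0.npy');im=cv2.imread(f'pics/{cam}0.png')[...,::-1].copy();g=im.max(-1)
    print(cam);[print(' red',j) for j in jars(im,W)]
    X,Y,Z=W[...,0],W[...,1],W[...,2]
    m=(abs(X-.45)<.15)&(abs(Y+.23)<.06)&(Z>.068)&(g<70);p=W[m];c,a=axis(p[:,:2]);print('handle',m.sum(),c,a,np.median(p[:,2]), 'ext',(p[:,:2]-c)@[np.cos(np.radians(a)),np.sin(np.radians(a))]@np.eye(1)[0] if 0 else np.ptp((p[:,:2]-c)@np.array([np.cos(np.radians(a)),np.sin(np.radians(a))])))
    m=(X>.49)&(X<.64)&(abs(Y+.23)<.05)&(Z>.05);p=W[m]; 
    if len(p)>4: c,a=axis(p[:,:2]);print('rod',m.sum(),c,a,p[:,0].max(),np.median(p[:,2]))
    m=(abs(X-.43)<.1)&(abs(Y+.23)<.06)&(Z<.02)&(Z>.003)&(im.std(-1)<20);p=W[m];print('base',m.sum(),p.mean(0),cv2.minAreaRect(p[:,:2].astype(np.float32)))
    hsv=cv2.cvtColor(im,cv2.COLOR_RGB2HSV);m=(hsv[...,0]>135)&(hsv[...,0]<165)&(hsv[...,1]>80)&(Z>.035)&(Z<.06);p=W[m];print('box rim',m.sum(),cv2.minAreaRect(p[:,:2].astype(np.float32)))
    m=(X>.64)&(Z>.155)&(Z<.172)&(abs(Y)<.35);p=W[m];print('roof',m.sum(),cv2.minAreaRect(p[:,:2].astype(np.float32)))
    # front edge of cabinet roof: min x per y bin
    e=[]
    for y in np.arange(-.2,.2,.02):
        q=W[(abs(Y-y)<.01)&(Z>.1)&(X>.6)]
        if len(q): e.append((y,q[:,0].min()))
    print('front',np.polyfit(*np.array(e).T,1))
E
```

```text
top
 red (np.int32(76), array([0.705, 0.016, 0.047]), array([0.705, 0.014]), 0.024, np.float64(0.05))
 red (np.int32(359), array([0.442, 0.387, 0.065]), array([0.442, 0.388]), 0.029, np.float64(0.069))
 red (np.int32(367), array([0.418, 0.277, 0.065]), array([0.419, 0.277]), 0.029, np.float64(0.069))
 red (np.int32(367), array([0.415, 0.165, 0.065]), array([0.415, 0.166]), 0.029, np.float64(0.068))
handle 307 [ 0.4361406  -0.23398307] -6.9416883108387815 0.08476473994881428 ext 0.18393139115393756
rod 91 [ 0.52703859 -0.24471541] -7.959306713665595 0.5682612746061432 0.07606544274539795
base 618 [ 0.4337832  -0.22826328  0.00885498] ((0.4412686824798584, -0.23430149257183075), (0.06935767084360123, 0.14114153385162354), 83.05390167236328)
box rim 1048 ((0.44646623730659485, -0.5915218591690063), (0.6593748331069946, 0.30882227420806885), 67.9860610961914)
roof 13818 ((0.9036556482315063, -0.011250272393226624), (0.34264495968818665, 0.4608338475227356), 3.726640462875366)
front [-0.05910783  0.73097968]
side
 red (np.int32(101), array([0.702, 0.016, 0.046]), array([0.703, 0.015]), 0.
[... 240 characters left out ...]
92), array([0.439, 0.389, 0.066]), array([0.438, 0.387]), 0.031, np.float64(0.068))
handle 367 [ 0.43248647 -0.22897741] -7.727412933465605 0.0825958530663653 ext 0.10436477597718881
rod 110 [ 0.53481157 -0.2467391 ] -6.992617467145788 0.5644201870393418 0.075713592583663
base 704 [ 0.43096262 -0.22694128  0.00981216] ((0.43132659792900085, -0.23379184305667877), (0.07609723508358002, 0.12818391621112823), 83.09416198730469)
box rim 720 ((0.5246674418449402, -0.37089890241622925), (0.20851074159145355, 0.27723610401153564), 87.08013153076172)
roof 10444 ((0.8992810249328613, -0.013316020369529724), (0.3408926725387573, 0.46720626950263977), 3.6243948936462402)
front [-0.05812767  0.72728412]
```

```bash
python3 -m handwheel '[[[0,0,-0.05],[0.56,0.59,0],0],[[0,0,-0.05],[0.56,0.59,0],0],[[0,0,-0.05],[0.56,0.59,0],0],[[0,0,-0.05],[0.56,0.59,0],0],[[0,0,-0.055],[0.56,0.59,0],0]]'
python3 -m handwheel '[[[0,0,0],[0.56,0.59,-0.1],0],[[0,0,0],[0.56,0.59,-0.1],0],[[0,0,0],[0.56,0.59,-0.3],0],[[0,0,0],[0.56,0.59,-0.4],0],[[0,0,0],[0.56,0.59,-0.5],0]]'
python3 -m handwheel '[[[0,0,0],[0,0,0],0],[[0,0,0],[0,0,0],0]]'
python3 - <<'E'
from h import *
W=np.load('side0.npy');im=cv2.imread('pics/side0.png')[...,::-1].copy();X,Y,Z=W[...,0],W[...,1],W[...,2]
for cam in('side','top'):
    W=np.load(cam+'0.npy');im=cv2.imread(f'pics/{cam}0.png')[...,::-1].copy();X,Y,Z=W[...,0],W[...,1],W[...,2]
    hsv=cv2.cvtColor(im,cv2.COLOR_RGB2HSV)
    m=(hsv[...,0]>135)&(hsv[...,0]<165)&(hsv[...,1]>80)&(Z>.038)&(Z<.05)&(X>.35)&(X<.7)&(Y<-.3)&(Y>-.5);p=W[m];print(cam,'rim',m.sum(),cv2.minAreaRect(p[:,:2].astype(np.float32)))
    m=(hsv[...,1]>150)&((hsv[...,0]<6)|(hsv[...,0]>174))&(X>.65);p=W[m][:,:2]
    x=np.array([.998,.061]);y=np.array([-.061,.998]);print('ring ext',(p@x).min(),(p@x).max(),(p@y).min(),(p@y).max())
    for q in ('amber_bottle','beaker','tub'): print(q)
E
```

```text
time: 1.6
tool_pos: [0.2922, -0.38, 0.2307]
ee_rot: [3.141, -0.0, -0.126]
wrist_force: [-0.9, -0.3, 0.9]
width: 0.0938
finger_force: 0.0
time: 2.1
tool_pos: [0.433, -0.2328, 0.1611]
ee_rot: [3.14, -0.003, -0.122]
wrist_force: [1.0, -0.3, -0.7]
width: 0.0942
finger_force: 0.0
time: 2.3
tool_pos: [0.4313, -0.233, 0.1599]
ee_rot: [-3.141, 0.002, -0.12]
wrist_force: [-0.0, 1.1, -0.4]
width: 0.0941
finger_force: 0.0
side rim 616 ((0.5235023498535156, -0.39420098066329956), (0.16042523086071014, 0.2780459225177765), 87.45106506347656)
ring ext 0.6785627937188792 0.7267496021459572 -0.26132146387782157 -0.007457288737112391
amber_bottle
beaker
tub
top rim 930 ((0.527485191822052, -0.39221709966659546), (0.1517859846353531, 0.279761403799057), 86.78665161132812)
ring ext 0.6621430861163792 1.8074671275527416 -1.3943542125865507 1.236874378993693
amber_bottle
beaker
tub
```

```bash
python3 -m handwheel '[[[0,0,0],[0.02,0,-0.6],0],[[0,0,0],[0,0,-0.6],0],[[0,0,0],[0,0,-0.38],0],[[0,0,0],[0,0,0],0.5],[[0,0,0],[0,0,0],1]]'
python3 -m handwheel '[[[0,0,0],[0,0,0],1],[[0,0,0],[0,0,0],1],[[0,0,0],[0,0,0],1],[[0,0,0],[0,0,0],1],[[0,0,0],[0,0,0],1]]'
```

```text
time: 2.8
tool_pos: [0.4324, -0.2352, 0.0828]
ee_rot: [3.14, -0.001, -0.124]
wrist_force: [-0.1, 0.5, -0.4]
width: 0.0815
finger_force: 0.0
time: 3.3
tool_pos: [0.4325, -0.2338, 0.0818]
ee_rot: [3.141, -0.0, -0.122]
wrist_force: [-0.6, -0.1, 0.3]
width: 0.0413
finger_force: 0.0
```

```bash
python3 -m handwheel '[[[0,0,0],[0,0,0],1],[[0,0,0],[0,0,0],1],[[0,0,0],[0,0,0],1],[[0,0,0],[0,0,0],1],[[0,0,0],[0,0,0],1]]'
python3 -m handwheel '[[[0,0,0],[0,0,0],1],[[0,0,0],[0,0,0.1],1],[[0,0,0],[0,0,0.3],1],[[0,0,0],[0,0,0.5],1],[[0,0,0],[0,0,0.5],1]]'
```

```text
time: 3.8
tool_pos: [0.4323, -0.2338, 0.0815]
ee_rot: [3.141, 0.0, -0.122]
wrist_force: [0.5, -0.4, -0.8]
width: 0.0196
finger_force: 29.9
time: 4.3
tool_pos: [0.4318, -0.2333, 0.1517]
ee_rot: [-3.14, 0.002, -0.122]
wrist_force: [-0.0, -0.3, -1.4]
width: 0.0198
finger_force: 29.9
```

```bash
python3 -m handwheel '[[[0,0,0.0585],[0.2,0.686,0],1],[[0,0,0.0585],[0.2,0.686,0],1],[[0,0,0],[0.3,0.686,0],1],[[0,0,0],[0.4,0.686,0],1],[[0,0,0],[0.5,0.686,0],1]]'
python3 -m handwheel '[[[0,0,0],[0.6,0.686,0],1],[[0,0,0],[0.55,0.686,0],1],[[0,0,0],[0,0,-0.3],1],[[0,0,0],[0,0,0],1],[[0,0,0],[0,0,0],1]]'
python3 - <<'E'
from h import *
o=robot.get_obs();print(o['tool_pos'],o['ee_rot'])
for c in('top','side'):
    im,d=snap(c,c+'1');W=cloud(c,d);X,Y,Z=W[...,0],W[...,1],W[...,2]
    print([j for j in jars(im,W)])
    m=(X>.64)&(X<.72)&(abs(Y-.015)<.03)&(Z>.06)&(Z<.14);p=W[m]
    print(c,m.sum(),p.min(0),p.max(0),p.mean(0))
    v,u=np.where(m);print(u.min(),u.max(),v.min(),v.max())
    l,t=(240,140) if c=='top' else (200,180)
    cv2.imwrite(f'pics/{c}1c.png',cv2.resize(im[t:t+130,l:l+170,::-1],None,fx=3.5,fy=3.5,interpolation=cv2.INTER_CUBIC))
a=cv2.imread('pics/top1c.png');b=cv2.imread('pics/side1c.png');cv2.imwrite('pics/v1.png',cv2.resize(np.hstack([a,b]),None,fx=.67,fy=.67))
E
```

```text
time: 4.8
tool_pos: [0.5124, -0.0608, 0.1518]
ee_rot: [3.142, 0.0, 0.062]
wrist_force: [0.2, -0.7, -1.0]
width: 0.0199
finger_force: 29.9
time: 5.3
tool_pos: [0.5687, 0.0058, 0.1356]
ee_rot: [3.141, 0.003, 0.062]
wrist_force: [-0.1, -0.0, -0.6]
width: 0.0196
finger_force: 29.9
[0.56871068 0.0057671  0.13558529] [3.14149639e+00 2.81109280e-03 6.15148119e-02]
[(np.int32(360), array([0.442, 0.387, 0.066]), array([0.442, 0.387]), 0.03, np.float64(0.069)), (np.int32(369), array([0.419, 0.278, 0.065]), array([0.418, 0.278]), 0.03, np.float64(0.068)), (np.int32(368), array([0.415, 0.165, 0.065]), array([0.415, 0.166]), 0.03, np.float64(0.068))]
top 47 [0.66293151 0.01141976 0.09467283] [0.70472538 0.01859799 0.13877957] [0.68471999 0.01494659 0.13013708]
291 294 217 232
[(np.int32(101), array([0.702, 0.016, 0.046]), array([0.703, 0.016]), 0.024, np.float64(0.048)), (np.int32(535), array([0.411, 0.168, 0.066]), array([0.411, 0.166]), 0.032, np.float64(0.068)), (np.int32(684), array([0.415, 0.28 , 0.066]), array([0.415, 0.278]), 0.032, np.float64(0.068)), (np.int32(889), array([0.439, 0.389, 0.066]), array([0.439, 0.388]), 0.031, np.float64(0.068))]
side 171 [0.64053284 0.00666044 0.08345182] [0.70268744 0.02072825 0.13661425] [0.68024747 0.01390734 0.12297748]
271 299 232 251
```

View pics/v1.png

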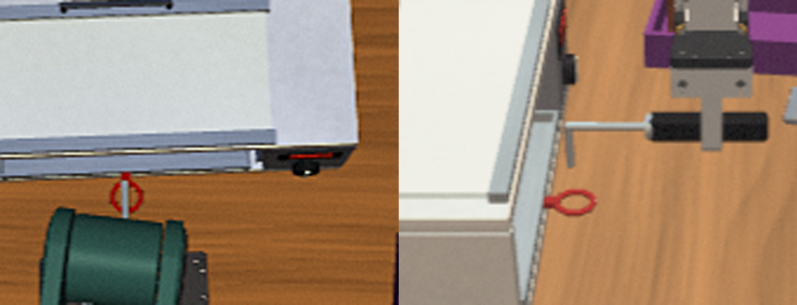

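The tip (rod end, left pane about (125,178) and right pane (570,165)) stands right over the red ring. Lower it into the ring.

```bash
python3 -m handwheel '[[[0,0,0],[0,0,-0.3],1],[[0,0,0],[0,0,-0.3],1],[[0,0,0],[0,0,-0.3],1],[[0,0,0],[0,0,-0.2],1],[[0,0,0],[0,0,0],1]]'
python3 -m handwheel '[[[0,0,0],[-0.2,-0.012,0],1],[[0,0,0],[-0.2,-0.012,0],1],[[0,0,0],[-0.2,-0.012,0],1],[[0,0,0],[-0.2,-0.012,0],1],[[0,0,0],[-0.2,-0.012,0],1]]'
```

```text
time: 5.9
tool_pos: [0.568, 0.0064, 0.0784]
ee_rot: [-3.141, 0.005, 0.062]
wrist_force: [1.0, 0.2, -2.1]
width: 0.0194
finger_force: 29.9
time: 6.4
tool_pos: [0.52, 0.0031, 0.0828]
ee_rot: [3.141, -0.004, 0.062]
wrist_force: [3.0, -0.4, -0.2]
width: 0.0199
finger_force: 29.9
```

```bash
python3 -m handwheel '[[[0,0,0],[-0.3,-0.018,0],1],[[0,0,0],[-0.3,-0.018,0],1],[[0,0,0],[-0.3,-0.018,0],1],[[0,0,0],[-0.3,-0.018,0],1],[[0,0,0],[-0.3,-0.018,0],1]]'
python3 -m handwheel '[[[0,0,0],[-0.2,-0.012,0],1],[[0,0,0],[-0.2,-0.012,0],1],[[0,0,0],[-0.1,-0.006,0],1],[[0,0,0],[-0.06,-0.003,0],1],[[0,0,0],[-0.06,-0.003,0],1]]'
```

```text
time: 6.9
tool_pos: [0.4449, -0.0015, 0.0826]
ee_rot: [3.141, -0.004, 0.062]
wrist_force: [3.6, -0.6, 0.2]
width: 0.0197
finger_force: 30.0
time: 7.4
tool_pos: [0.4136, -0.0029, 0.0813]
ee_rot: [-3.141, 0.0, 0.062]
wrist_force: [3.0, 0.3, -3.4]
width: 0.02
finger_force: 29.9
```

```bash
python3 -m handwheel '[[[0,0,0],[-0.04,-0.002,0],1],[[0,0,0],[-0.04,-0.002,0],1]]'; python3 -m handwheel '[[[0,0,0],[-0.04,-0.002,0],1],[[0,0,0],[0,0,0],1]]';  python3 - <<'E'
from h import *
print(robot.get_obs()['wrist_force'])
for c in('side',):
    im,d=snap(c,c+'2');W=cloud(c,d);X,Y,Z=W[...,0],W[...,1],W[...,2]
    for j in jars(im,W):print(j)
    print(robot.boxes_of('tray',c)[:2])
    hsv=cv2.cvtColor(im,cv2.COLOR_RGB2HSV)
    m=(hsv[...,1]>150)&((hsv[...,0]<6)|(hsv[...,0]>174))&(X>.45)&(X<.66)&(abs(Y)<.06);p=W[m][:,:2]
    x=np.array([.998,.061]);y=np.array([-.061,.998]);print('ring ext',(p@x).min(),(p@x).max(),(p@y).min(),(p@y).max())
E
```

```text
time: 7.6
tool_pos: [0.4098, -0.0032, 0.0814]
ee_rot: [3.142, 0.0, 0.062]
wrist_force: [2.4, -0.0, -2.2]
width: 0.0198
finger_force: 29.9
time: 7.8
tool_pos: [0.4075, -0.0033, 0.0814]
ee_rot: [3.142, 0.001, 0.062]
wrist_force: [1.7, -0.7, -3.2]
width: 0.0197
finger_force: 29.9
[ 1.73608857 -0.67193754 -3.20662206]
(np.int32(87), array([0.555, 0.009, 0.046]), array([0.553, 0.006]), 0.024, np.float64(0.048))
(np.int32(538), array([0.411, 0.168, 0.066]), array([0.412, 0.166]), 0.032, np.float64(0.068))
(np.int32(689), array([0.415, 0.28 , 0.066]), array([0.413, 0.278]), 0.032, np.float64(0.068))
(np.int32(882), array([0.439, 0.389, 0.066]), array([0.438, 0.386]), 0.032, np.float64(0.068))
[{'bbox': [379.5, 381.4, 420.4, 435.7], 'p': 0.69}, {'bbox': [253.8, 230.2, 350.9, 317.0], 'p': 0.56}]
ring ext 0.5285576610420407 0.5756334567933376 -0.048604771651388726 -0.007389927315952318
```

```bash
for i in 1; do python3 -m handwheel '[[[0,0,0],[-0.03,-0.002,0],1],[[0,0,0],[0,0,0],1]]'|grep -E 'pos|force'; python3 -m handwheel '[[[0,0,0],[-0.03,-0.002,0],1],[[0,0,0],[0,0,0],1]]'|grep -E 'pos|force'; python3 -m handwheel '[[[0,0,0],[-0.03,-0.002,0],1],[[0,0,0],[0,0,0],1],[[0,0,0],[0,0,0],1]]'|grep -E 'pos|force'; done
```

```text
tool_pos: [0.4065, -0.0035, 0.0817]
wrist_force: [1.3, 0.6, -0.4]
finger_force: 30.0
tool_pos: [0.4063, -0.0036, 0.0821]
wrist_force: [6.5, -0.2, -3.5]
finger_force: 29.9
tool_pos: [0.4061, -0.0037, 0.0822]
wrist_force: [10.2, 0.6, -4.7]
finger_force: 30.0
```

```bash
python3 -m handwheel '[[[0,0,0],[0.12,0.008,0],1],[[0,0,0],[0.14,0.008,0],1],[[0,0,0],[0,0,0.2],1],[[0,0,0],[0,0,0.4],1],[[0,0,0],[0,0,0.5],1]]'
python3 -m handwheel '[[[0,0,0],[0,0,0.5],1],[[0,0,-0.0585],[0,-0.7,0],1],[[0,0,-0.0585],[0,-0.8,0],1],[[0,0,0],[0.1,-0.8,0],1],[[0,0,0],[0.1,-0.8,0],1]]'
python3 -m handwheel '[[[0,0,0],[0.06,-0.8,0],1],[[0,0,0],[0.06,-0.7,0],1],[[0,0,0],[0,0,0],1],[[0,0,0],[0,0,0],1]]'
python3 - <<'E'
from h import *
o=robot.get_obs();print(o['tool_pos'],o['ee_rot'])
for c in('top','side'):
    im,d=snap(c,c+'3');W=cloud(c,d);X,Y,Z=W[...,0],W[...,1],W[...,2]
    m=(X>.49)&(X<.62)&(abs(Y+.245)<.04)&(Z>.1)&(Z<.17);p=W[m];print(c,m.sum(),p[:,0].max(),axis(p[:,:2]))
    m=(abs(X-.55)<.06)&(abs(Y)<.06)&(Z>.035)&(Z<.056)&(im[...,0]>1.7*im[...,1])&(im[...,0]>1.7*im[...,2]);p=W[m][:,:2];print('ring',p@np.array([.998,.061])@np.ones(1) if 0 else (p@np.array([.998,.061])).min())
E
```

```text
time: 9.1
tool_pos: [0.4151, -0.0026, 0.1365]
ee_rot: [-3.141, 0.004, 0.062]
wrist_force: [0.5, -0.6, -2.3]
width: 0.0198
finger_force: 30.0
time: 9.6
tool_pos: [0.426, -0.159, 0.1624]
ee_rot: [3.142, 0.0, -0.121]
wrist_force: [1.2, 1.1, -1.3]
width: 0.02
finger_force: 30.0
time: 10.0
tool_pos: [0.4319, -0.233, 0.1616]
ee_rot: [-3.14, 0.001, -0.123]
wrist_force: [0.1, -0.8, -1.0]
width: 0.0196
finger_force: 30.0
[ 0.43194231 -0.23296218  0.16155792] [-3.14048524e+00  1.32189235e-03 -1.23245352e-01]
top 95 0.56715821369526 (array([ 0.53184776, -0.24216841]), np.float64(-8.887314910443138))
ring 0.5318247200411286
side 148 0.5649810149797261 (array([ 0.53922942, -0.24403097]), np.float64(-7.387572355556282))
ring 0.5285380734443512
```

```bash
python3 -m handwheel '[[[0,0,0],[0,-0.015,-0.5],1],[[0,0,0],[0,0,-0.5],1],[[0,0,0],[0,0,-0.4],1],[[0,0,0],[0,0,-0.15],1],[[0,0,0],[0,0,0],1]]'
python3 -m handwheel '[[[0,0,0],[0,0,-0.03],1],[[0,0,0],[0,0,0],1],[[0,0,0],[0,0,0],0.5],[[0,0,0],[0,0,0],0.5],[[0,0,0],[0,0,0],0.5]]'
python3 -m handwheel '[[[0,0,0],[0,0,0],0.4],[[0,0,0],[0,0,0],0.3],[[0,0,0],[0,0,0.4],0.3],[[0,0,0],[0,0,0.8],0.2],[[0,0,0],[0,0,0.8],0]]'
```

```text
time: 10.6
tool_pos: [0.432, -0.2326, 0.0836]
ee_rot: [-3.141, 0.001, -0.12]
wrist_force: [-1.5, 1.1, -0.9]
width: 0.0198
finger_force: 30.0
time: 11.1
tool_pos: [0.4327, -0.2337, 0.0832]
ee_rot: [3.141, -0.001, -0.122]
wrist_force: [0.9, -0.2, 0.4]
width: 0.0406
finger_force: 0.0
time: 11.6
tool_pos: [0.4317, -0.2331, 0.1827]
ee_rot: [-3.14, 0.002, -0.122]
wrist_force: [0.8, 1.1, 0.1]
width: 0.0783
finger_force: 0.0
```

```bash
python3 -m handwheel '[[[0,0,0.0585],[0,0.85,0],0],[[0,0,0.0585],[0,0.9,0],0],[[0,0,0],[-0.05,0.9,0],0],[[0,0,0],[-0.05,0.9,0],0],[[0,0,0],[-0.05,0.9,0],0]]'
python3 -m handwheel '[[[0,0,0],[-0.05,0.9,0],0],[[0,0,0],[-0.05,0.9,0],0],[[0,0,0],[-0.05,0.9,0],0],[[0,0,0],[-0.07,0.8,0],0],[[0,0,0],[0,0,0],0]]'
cat > look.py <<'E'
from h import *
import sys
o=robot.get_obs();print('tcp',o['tool_pos'].round(4),'yaw',o['ee_rot'][2].round(3),'t',o['time'])
for c in('top','side'):
    im,d=snap(c,c+'_'+sys.argv[1]);W=cloud(c,d)
    for j in jars(im,W):print(c,*j)
E
python3 look.py 4
```

```text
time: 12.1
tool_pos: [0.4245, -0.0095, 0.1827]
ee_rot: [3.141, -0.001, 0.061]
wrist_force: [-0.2, 0.3, 0.7]
width: 0.094
finger_force: 0.0
time: 12.6
tool_pos: [0.4129, 0.1679, 0.1825]
ee_rot: [-3.14, 0.0, 0.069]
wrist_force: [-0.1, -0.5, -0.5]
width: 0.0942
finger_force: 0.0
tcp [0.4129 0.1679 0.1825] yaw 0.069 t 12.6
top 77 [0.557 0.005 0.046] [0.557 0.003] 0.025 0.049
top 359 [0.442 0.388 0.065] [0.442 0.387] 0.029 0.069
top 92 [0.416 0.12  0.278] [0.416 0.12 ] 0.013 0.274
side 103 [0.553 0.006 0.046] [0.553 0.006] 0.024 0.048
side 544 [0.411 0.168 0.066] [0.41  0.166] 0.032 0.068
side 688 [0.415 0.28  0.066] [0.415 0.278] 0.031 0.068
side 891 [0.439 0.389 0.066] [0.438 0.386] 0.031 0.068
```

```bash
python3 -m handwheel '[[[0,0,0],[0,-0.03,-0.7],0],[[0,0,0],[0,0,-0.8],0],[[0,0,0],[0,0,-0.7],0],[[0,0,0],[0,0,-0.35],0],[[0,0,0],[0,0,0],0.3]]'
python3 -m handwheel '[[[0,0,0],[0,0,0],1],[[0,0,0],[0,0,0],1],[[0,0,0],[0,0,0],1],[[0,0,0],[0,0,0],1],[[0,0,0],[0,0,0],1]]'
python3 -m handwheel '[[[0,0,0],[0,0,0],1],[[0,0,0],[0,0,0.2],1],[[0,0,0],[0,0,0.4],1],[[0,0,0],[0,0,0.6],1],[[0,0,0],[0,0,0.6],1]]'
python3 -m handwheel '[[[0,0,0],[0,0,0],1],[[0,0,0],[0,0,0],1],[[0,0,0],[0,0,0],1]]'
```

```text
time: 13.2
tool_pos: [0.4116, 0.1601, 0.0518]
ee_rot: [3.14, 0.007, 0.059]
wrist_force: [-0.9, -0.5, -0.3]
width: 0.0888
finger_force: 0.0
time: 13.7
tool_pos: [0.415, 0.1627, 0.0565]
ee_rot: [-3.141, -0.003, 0.062]
wrist_force: [-0.8, 0.5, 3.9]
width: 0.0594
finger_force: 30.0
time: 14.2
tool_pos: [0.413, 0.1623, 0.1455]
ee_rot: [3.141, 0.002, 0.062]
wrist_force: [-0.1, 0.8, -0.2]
width: 0.0599
finger_force: 30.0
time: 14.5
tool_pos: [0.4127, 0.1622, 0.1433]
ee_rot: [3.141, 0.003, 0.062]
wrist_force: [-0.4, 0.5, -1.5]
width: 0.0599
finger_force: 30.0
```

```bash
for i in 1 2 3 4 5; do python3 -m handwheel '[[[0,0,0],[0,0,0],1]]' | grep wrist; done
```

```text
wrist_force: [-0.4, -0.0, -0.5]
wrist_force: [0.2, 0.1, -0.1]
wrist_force: [0.7, 0.8, -1.2]
wrist_force: [0.7, 0.0, -0.5]
wrist_force: [-0.6, 0.1, -0.0]
```

```bash
python3 -m handwheel '[[[0,0,0],[0,0,0.5],1],[[0,0,0],[0,-0.4,0.5],1],[[0,0,0],[0,-0.8,0],1],[[0,0,0],[0,-0.9,0],1],[[0,0,0],[0,-0.9,0],1]]'
python3 -m handwheel '[[[0,0,-0.036],[0.08,-0.9,0],1],[[0,0,-0.036],[0.08,-0.9,0],1],[[0,0,0],[0.08,-0.9,0],1],[[0,0,0],[0.08,-0.9,0],1],[[0,0,0],[0.08,-0.9,0],1]]'
python3 -m handwheel '[[[0,0,0],[0.08,-0.9,0],1],[[0,0,0],[0,-0.9,0],1],[[0,0,0],[0,-0.9,0],1],[[0,0,0],[0,-0.7,0],1],[[0,0,0],[0,0,0],1]]'
```

```text
time: 15.5
tool_pos: [0.4138, 0.0112, 0.1955]
ee_rot: [3.141, -0.001, 0.064]
wrist_force: [2.2, -0.0, -0.7]
width: 0.0593
finger_force: 30.0
time: 16.0
tool_pos: [0.4337, -0.2145, 0.1952]
ee_rot: [3.141, -0.001, -0.052]
wrist_force: [0.7, 0.3, 0.6]
width: 0.0595
finger_force: 30.0
time: 16.5
tool_pos: [0.4369, -0.3866, 0.1938]
ee_rot: [3.141, 0.001, -0.056]
wrist_force: [0.6, 0.7, -0.1]
width: 0.0597
finger_force: 30.0
```

```bash
python3 -m handwheel '[[[0,0,0],[0,-0.04,-0.7],1],[[0,0,0],[0,0,-0.7],1],[[0,0,0],[0,0,-0.6],1],[[0,0,0],[0,0,-0.4],1],[[0,0,0],[0,0,-0.1],1]]'
python3 -m handwheel '[[[0,0,0],[0,0,-0.02],1],[[0,0,0],[0,0,0],1]]'
```

```text
time: 17.0
tool_pos: [0.4365, -0.3819, 0.0667]
ee_rot: [-3.137, 0.005, -0.05]
wrist_force: [-1.7, 0.2, -1.1]
width: 0.0594
finger_force: 30.0
time: 17.2
tool_pos: [0.4386, -0.3848, 0.0705]
ee_rot: [3.14, -0.002, -0.051]
wrist_force: [0.4, 0.1, -0.5]
width: 0.0594
finger_force: 30.0
```

```bash
python3 -m handwheel '[[[0,0,0],[0,0,-0.03],1],[[0,0,0],[0,0,-0.03],1],[[0,0,0],[0,0,0],1]]'|grep -E 'tool|wrist'
python3 -m handwheel '[[[0,0,0],[0,0,-0.03],1],[[0,0,0],[0,0,0],1]]'|grep -E 'tool|wrist'
```

```text
tool_pos: [0.4381, -0.3848, 0.0666]
wrist_force: [0.1, -0.8, -0.8]
tool_pos: [0.4381, -0.3848, 0.0656]
wrist_force: [-1.3, 0.6, 2.8]
```

```bash
python3 -m handwheel '[[[0,0,0],[0,0,0],0.2],[[0,0,0],[0,0,0],0.2],[[0,0,0],[0,0,0],0.2],[[0,0,0],[0,0,0],0.2],[[0,0,0],[0,0,0.3],0.2]]'
python3 -m handwheel '[[[0,0,0],[0,0,0.7],0.2],[[0,0,0],[0,0,0.8],0],[[0,0,0],[-0.02,0.9,0.3],0],[[0,0,0],[-0.02,0.9,0.2],0],[[0,0,0],[-0.02,0.9,0],0]]'
python3 -m handwheel '[[[0,0,0.036],[-0.04,0.95,0],0],[[0,0,0.036],[-0.04,0.95,0],0],[[0,0,0],[-0.04,0.95,0],0],[[0,0,0],[-0.04,0.95,0],0],[[0,0,0],[-0.04,0.95,0],0]]'
python3 -m handwheel '[[[0,0,0],[-0.04,0.95,0],0],[[0,0,0],[-0.04,0.95,0],0],[[0,0,0],[-0.04,0.95,0],0],[[0,0,0],[0,0.95,0],0],[[0,0,0],[0,0,0],0]]'
python3 look.py 5
```

```text
time: 18.2
tool_pos: [0.4365, -0.3831, 0.0772]
ee_rot: [-3.138, 0.004, -0.051]
wrist_force: [-0.6, 1.0, -0.5]
width: 0.0752
finger_force: 0.0
time: 18.7
tool_pos: [0.4358, -0.2492, 0.1832]
ee_rot: [3.138, -0.005, -0.052]
wrist_force: [0.4, 0.2, -0.7]
width: 0.0939
finger_force: 0.0
time: 19.2
tool_pos: [0.4247, -0.0103, 0.181]
ee_rot: [3.141, -0.003, 0.062]
wrist_force: [0.4, 0.7, -0.3]
width: 0.0942
finger_force: 0.0
time: 19.7
tool_pos: [0.4181, 0.1829, 0.1808]
ee_rot: [-3.139, -0.002, 0.07]
wrist_force: [0.2, -1.0, -0.5]
width: 0.0941
finger_force: 0.0
tcp [0.4181 0.1829 0.1808] yaw 0.07 t 19.7
top 78 [0.556 0.005 0.046] [0.557 0.005] 0.025 0.049
top 290 [0.444 0.387 0.079] [0.439 0.329] 0.086 0.069
top 354 [ 0.438 -0.382  0.074] [ 0.438 -0.383] 0.03 0.077
side 160 [ 0.438 -0.381  0.075] [ 0.436 -0.383] 0.035 0.078
side 103 [0.552 0.006 0.046] [0.553 0.005] 0.024 0.048
side 689 [0.415 0.279 0.066] [0.413 0.277] 0.032 0.068
side 891 [0.439 0.389 0.066] [0.439 0.387] 0.032 0.068
```

```bash
python3 -m handwheel '[[[0,0,0],[-0.03,0.8,0],0],[[0,0,0],[-0.03,0.8,0],0],[[0,0,0],[0,0.31,0],0],[[0,0,0],[0,0,0],0],[[0,0,0],[0,0,0],0]]'
python3 -m handwheel '[[[0,0,0],[0,0,-0.8],0],[[0,0,0],[0,0,-0.8],0],[[0,0,0],[0,0,-0.6],0],[[0,0,0],[0,0,-0.3],0],[[0,0,0],[0,0,0],0]]'
python3 -m handwheel '[[[0,0,0],[0,0,0],0.3],[[0,0,0],[0,0,0],1],[[0,0,0],[0,0,0],1],[[0,0,0],[0,0,0],1],[[0,0,0],[0,0,0],1]]'
```

```text
time: 20.3
tool_pos: [0.4163, 0.2718, 0.1796]
ee_rot: [3.14, 0.0, 0.061]
wrist_force: [-1.0, 0.1, 0.7]
width: 0.0937
finger_force: 0.0
time: 20.8
tool_pos: [0.4142, 0.2705, 0.0517]
ee_rot: [3.138, 0.006, 0.06]
wrist_force: [0.1, 0.2, -0.0]
width: 0.0939
finger_force: 0.0
time: 21.3
tool_pos: [0.4166, 0.2748, 0.0558]
ee_rot: [-3.139, -0.002, 0.062]
wrist_force: [0.1, 3.3, 1.7]
width: 0.0595
finger_force: 30.0
```

```bash

python3 -m handwheel '[[[0,0,0],[0,0,0],1],[[0,0,0],[0,0,0],1],[[0,0,0],[0,0,0.2],1],[[0,0,0],[0,0,0.5],1],[[0,0,0],[0,0,0.6],1]]'
python3 -m handwheel '[[[0,0,0],[0,0,0.6],1],[[0,0,0],[0,0,0.3],1],[[0,0,0],[0,0,0],1],[[0,0,0],[0,0,0],1]]'
for i in 1 2 3 4 5; do python3 -m handwheel '[[[0,0,0],[0,0,0],1]]' | grep wrist; done
```

```text
time: 21.8
tool_pos: [0.4135, 0.2713, 0.117]
ee_rot: [3.136, 0.008, 0.062]
wrist_force: [-0.3, 0.9, -3.3]
width: 0.0598
finger_force: 30.0
time: 22.2
tool_pos: [0.415, 0.2725, 0.1629]
ee_rot: [3.139, 0.003, 0.062]
wrist_force: [-0.8, -0.6, -4.2]
width: 0.0595
finger_force: 30.0
wrist_force: [-0.2, -0.2, -4.6]
wrist_force: [0.1, -0.0, -4.1]
wrist_force: [-0.3, 0.2, -4.7]
wrist_force: [0.3, 0.1, -3.8]
wrist_force: [-0.2, -0.4, -5.0]
```

```bash

python3 -m handwheel '[[[0,0,0],[0.3,-0.5,0],1],[[0,0,0],[0.47,-0.68,0],1],[[0,0,0],[0.47,-0.68,0],1],[[0,0,0],[0.47,-0.68,0],1],[[0,0,0],[0.47,-0.68,0],1]]'
python3 -m handwheel '[[[0,0,0],[0.47,-0.68,0],1],[[0,0,0],[0.47,-0.68,0],1],[[0,0,0],[0.47,-0.68,0],1],[[0,0,0],[0.47,-0.68,0],1],[[0,0,0],[0.4,-0.5,0],1]]'
python3 -m handwheel '[[[0,0,0],[0.24,-0.37,0],1],[[0,0,0],[0,0,0],1],[[0,0,0],[0,0,0],1],[[0,0,0],[0,0,0],1]]'
```

```text
time: 23.2
tool_pos: [0.5257, 0.1111, 0.1647]
ee_rot: [-3.142, -0.001, 0.062]
wrist_force: [0.1, 1.1, -4.1]
width: 0.0595
finger_force: 30.0
time: 23.7
tool_pos: [0.6399, -0.0511, 0.1641]
ee_rot: [3.141, 0.0, 0.06]
wrist_force: [0.8, 0.9, -4.7]
width: 0.0594
finger_force: 30.0
time: 24.1
tool_pos: [0.6505, -0.0662, 0.1643]
ee_rot: [-3.141, 0.001, 0.063]
wrist_force: [-0.1, 0.9, -3.5]
width: 0.0594
finger_force: 30.0
```

Verify the placement spot (jar over the tray) once before lowering.

```bash
python3 look.py 6; python3 - <<'E'
import cv2
b=cv2.imread('pics/side_6.png')[120:450,60:450];cv2.imwrite('pics/s6.png',cv2.resize(b,None,fx=1.7,fy=1.7,interpolation=cv2.INTER_CUBIC))
E
```

```text
tcp [ 0.6505 -0.0662  0.1643] yaw 0.063 t 24.1
top 359 [0.442 0.387 0.065] [0.442 0.387] 0.03 0.069
top 355 [ 0.438 -0.383  0.074] [ 0.438 -0.383] 0.03 0.078
side 192 [ 0.434 -0.381  0.075] [ 0.431 -0.384] 0.033 0.078
side 99 [ 0.631 -0.062  0.175] [ 0.638 -0.06 ] 0.034 0.176
side 62 [ 0.669 -0.06   0.175] [ 0.664 -0.065] 0.025 0.176
side 97 [0.552 0.006 0.046] [0.553 0.005] 0.024 0.048
side 869 [0.439 0.389 0.066] [0.438 0.387] 0.031 0.068
```

View pics/s6.png

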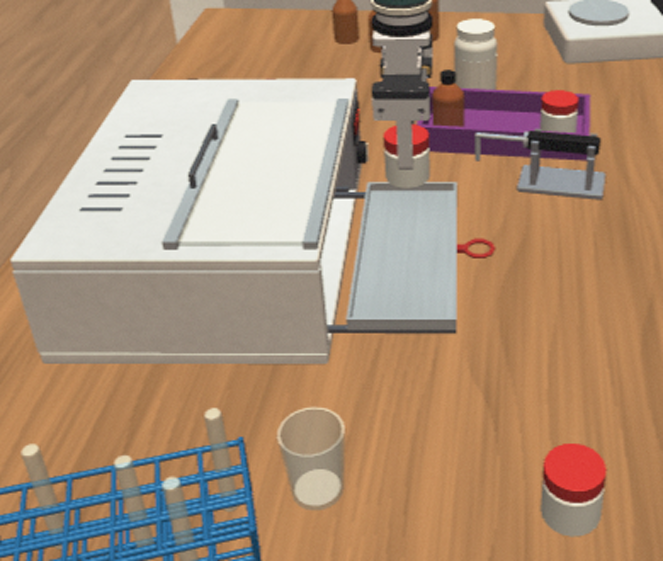

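The drawn-out tray is empty at crop (405,255), the held jar hovers over its right end, the hook lies in its rest and the empty jar stands in the purple box. Lowering.

```bash

python3 -m handwheel '[[[0,0,0],[0,0,-0.3],1],[[0,0,0],[0,0,-0.4],1],[[0,0,0],[0,0,-0.4],1],[[0,0,0],[0,0,-0.1],1],[[0,0,0],[0,0,0],1]]'|grep -E 'tool|wrist'
python3 -m handwheel '[[[0,0,0],[0,0,0],1],[[0,0,0],[0,0,0],1]]'|grep -E 'tool|wrist'
python3 -m handwheel '[[[0,0,0],[0,0,-0.06],1],[[0,0,0],[0,0,0],1]]'|grep -E 'tool|wrist'
```

```text
tool_pos: [0.6496, -0.0664, 0.1024]
wrist_force: [0.0, 0.7, -3.1]
tool_pos: [0.6518, -0.0671, 0.1062]
wrist_force: [0.7, 1.0, -3.7]
tool_pos: [0.651, -0.0671, 0.1018]
wrist_force: [0.1, 0.5, -5.2]
```

```bash

python3 -m handwheel '[[[0,0,0],[0,0,-0.04],1],[[0,0,0],[0,0,0],1]]'|grep -E 'tool|wrist'
python3 -m handwheel '[[[0,0,0],[0,0,-0.04],1],[[0,0,0],[0,0,0],1]]'|grep -E 'tool|wrist'
python3 -m handwheel '[[[0,0,0],[0,0,-0.02],1],[[0,0,0],[0,0,0],1]]'|grep -E 'tool|wrist'
```

```text
tool_pos: [0.6507, -0.067, 0.0992]
wrist_force: [-0.4, -0.8, -3.6]
tool_pos: [0.6506, -0.067, 0.0971]
wrist_force: [0.5, -0.8, -3.9]
tool_pos: [0.6508, -0.067, 0.0963]
wrist_force: [0.1, 0.4, -4.4]
```

```bash

python3 -m handwheel '[[[0,0,0],[0,0,-0.02],1],[[0,0,0],[0,0,0],1]]'|grep -E 'tool|wrist'
python3 -m handwheel '[[[0,0,0],[0,0,-0.02],1],[[0,0,0],[0,0,0],1]]'|grep -E 'tool|wrist'
```

```text
tool_pos: [0.651, -0.0671, 0.0959]
wrist_force: [-1.4, -0.2, -2.9]
tool_pos: [0.651, -0.0671, 0.0958]
wrist_force: [-2.1, -0.4, 1.6]
```

```bash

python3 -m handwheel '[[[0,0,0],[0,0,0],0.2],[[0,0,0],[0,0,0],0.2],[[0,0,0],[0,0,0],0.2],[[0,0,0],[0,0,0],0.2],[[0,0,0],[0,0,0.3],0.2]]'
python3 -m handwheel '[[[0,0,0],[0,0,0.7],0.2],[[0,0,0],[0,0,0.7],0],[[0,0,0],[-0.38,0.825,0.1],0],[[0,0,0],[-0.38,0.825,0],0],[[0,0,0],[-0.38,0.825,0],0]]'
python3 -m handwheel '[[[0,0,0],[-0.38,0.825,0],0],[[0,0,0],[-0.38,0.825,0],0],[[0,0,0],[-0.38,0.825,0],0],[[0,0,0],[-0.38,0.825,0],0],[[0,0,0],[-0.38,0.825,0],0]]'
python3 -m handwheel '[[[0,0,0],[-0.38,0.825,0],0],[[0,0,0],[-0.38,0.825,0],0],[[0,0,0],[-0.38,0.825,0],0],[[0,0,0],[0,0,0],0],[[0,0,0],[0,0,0],0]]'
python3 look.py 7
```

```text
time: 26.6
tool_pos: [0.6493, -0.0667, 0.1071]
ee_rot: [-3.14, 0.005, 0.062]
wrist_force: [-1.0, 0.4, 0.3]
width: 0.0753
finger_force: 0.0
time: 27.1
tool_pos: [0.5938, 0.0577, 0.1867]
ee_rot: [3.142, -0.003, 0.061]
wrist_force: [0.9, 1.2, -0.6]
width: 0.0939
finger_force: 0.0
time: 27.6
tool_pos: [0.4982, 0.2646, 0.1862]
ee_rot: [-3.141, -0.002, 0.062]
wrist_force: [-0.2, 0.2, 0.1]
width: 0.0942
finger_force: 0.0
time: 28.1
tool_pos: [0.4416, 0.3875, 0.1855]
ee_rot: [3.141, -0.001, 0.064]
wrist_force: [1.2, 0.2, 0.4]
width: 0.094
finger_force: 0.0
tcp [0.4416 0.3875 0.1855] yaw 0.064 t 28.1
top 359 [ 0.652 -0.065  0.106] [ 0.653 -0.065] 0.029 0.11
top 80 [0.557 0.005 0.047] [0.557 0.006] 0.025 0.05
top 354 [ 0.438 -0.382  0.074] [ 0.438 -0.382] 0.03 0.078
side 78 [ 0.448 -0.382  0.075] [ 0.444 -0.385] 0.032 0.078
side 330 [ 0.649 -0.063  0.106] [ 0.649 -0.066] 0.031 0.108
side 101 [0.553 0.006 0.046] [0.553 0.006] 0.024 0.049
side 883 [0.439 0.389 0.066] [0.439 0.386] 0.032 0.068
```

```bash

python3 -m handwheel '[[[0,0,0],[0,0,-0.8],0],[[0,0,0],[0,0,-0.8],0],[[0,0,0],[0,0,-0.7],0],[[0,0,0],[0,0,-0.3],0],[[0,0,0],[0,0,0],0]]'
python3 -m handwheel '[[[0,0,0],[0,0,0],0.3],[[0,0,0],[0,0,0],1],[[0,0,0],[0,0,0],1],[[0,0,0],[0,0,0],1],[[0,0,0],[0,0,0],1]]'
python3 -m handwheel '[[[0,0,0],[0,0,0],1],[[0,0,0],[0,0,0],1],[[0,0,0],[0,0,0.2],1],[[0,0,0],[0,0,0.5],1],[[0,0,0],[0,0,0.6],1]]'
python3 -m handwheel '[[[0,0,0],[0,0,0.6],1],[[0,0,0],[0,0,0.3],1],[[0,0,0],[0,0,0],1],[[0,0,0],[0,0,0],1]]'
for i in 1 2 3 4 5; do python3 -m handwheel '[[[0,0,0],[0,0,0],1]]' | grep -E 'tool|wrist'; done
```

```text
time: 28.7
tool_pos: [0.4412, 0.3845, 0.052]
ee_rot: [3.138, 0.005, 0.06]
wrist_force: [0.5, -0.4, -0.4]
width: 0.0939
finger_force: 0.0
time: 29.2
tool_pos: [0.4423, 0.3869, 0.0556]
ee_rot: [-3.141, -0.002, 0.062]
wrist_force: [0.1, -0.9, 2.7]
width: 0.0596
finger_force: 30.0
time: 29.7
tool_pos: [0.4399, 0.3856, 0.1168]
ee_rot: [3.138, 0.007, 0.062]
wrist_force: [0.4, -0.1, -3.7]
width: 0.0595
finger_force: 30.0
time: 30.1
tool_pos: [0.4412, 0.3863, 0.1628]
ee_rot: [3.14, 0.002, 0.062]
wrist_force: [-0.3, -0.3, -5.1]
width: 0.0595
finger_force: 30.0
tool_pos: [0.4407, 0.3859, 0.1616]
wrist_force: [0.9, -0.9, -4.8]
tool_pos: [0.441, 0.3861, 0.1621]
wrist_force: [-0.8, 1.2, -4.6]
tool_pos: [0.4413, 0.3864, 0.1629]
wrist_force: [-0.1, 0.1, -4.4]
tool_pos: [0.4417, 0.3865, 0.1637]
wrist_force: [0.7, -0.8, -4.6]
tool_pos: [0.4418, 0.3867, 0.1642]
wrist_force: [0.2, 0.3, -5.6]
```

```bash

python3 -m handwheel '[[[0,0,0],[0.38,-0.53,0],1],[[0,0,0],[0.45,-0.67,0],1],[[0,0,0],[0.45,-0.67,0],1],[[0,0,0],[0.45,-0.67,0],1],[[0,0,0],[0.45,-0.67,0],1]]'
python3 -m handwheel '[[[0,0,0],[0.45,-0.67,0],1],[[0,0,0],[0.45,-0.67,0],1],[[0,0,0],[0.45,-0.67,0],1],[[0,0,0],[0.45,-0.67,0],1],[[0,0,0],[0,0,0],1]]'
python3 -m handwheel '[[[0,0,0],[0,0,-0.3],1],[[0,0,0],[0,0,-0.4],1],[[0,0,0],[0,0,-0.4],1],[[0,0,0],[0,0,-0.1],1],[[0,0,0],[0,0,0],1]]'|grep -E 'tool|wrist'
python3 -m handwheel '[[[0,0,0],[0,0,0],1],[[0,0,0],[0,0,0],1]]'|grep -E 'tool|wrist'
```

```text
time: 31.1
tool_pos: [0.5516, 0.2249, 0.1647]
ee_rot: [-3.141, -0.001, 0.062]
wrist_force: [0.1, 0.7, -3.4]
width: 0.0595
finger_force: 30.0
time: 31.6
tool_pos: [0.6433, 0.0868, 0.1639]
ee_rot: [3.138, -0.001, 0.056]
wrist_force: [-1.0, 1.0, -4.1]
width: 0.0594
finger_force: 30.0
tool_pos: [0.6392, 0.0933, 0.1024]
wrist_force: [0.1, 0.2, -3.8]
tool_pos: [0.6416, 0.0927, 0.1062]
wrist_force: [0.8, -0.5, -4.1]
```

```bash

python3 -m handwheel '[[[0,0,0],[0,0,-0.08],1],[[0,0,0],[0,0,-0.06],1],[[0,0,0],[0,0,0],1]]'|grep -E 'tool|wrist'
python3 -m handwheel '[[[0,0,0],[0,0,-0.04],1],[[0,0,0],[0,0,0],1]]'|grep -E 'tool|wrist'
python3 -m handwheel '[[[0,0,0],[0,0,-0.02],1],[[0,0,0],[0,0,0],1]]'|grep -E 'tool|wrist'
python3 -m handwheel '[[[0,0,0],[0,0,-0.02],1],[[0,0,0],[0,0,0],1]]'|grep -E 'tool|wrist'
```

```text
tool_pos: [0.6405, 0.0921, 0.0969]
wrist_force: [-0.6, -0.0, -4.3]
tool_pos: [0.641, 0.0922, 0.0957]
wrist_force: [-0.2, 0.4, -3.9]
tool_pos: [0.641, 0.0922, 0.0956]
wrist_force: [-2.7, -0.4, 1.9]
tool_pos: [0.6417, 0.0922, 0.0956]
wrist_force: [-2.3, -0.1, 5.0]
```

```bash

python3 -m handwheel '[[[0,0,0],[0,0,0],0.2],[[0,0,0],[0,0,0],0.2],[[0,0,0],[0,0,0],0.2],[[0,0,0],[0,0,0],0.2],[[0,0,0],[0,0,0.3],0.2]]'
python3 -m handwheel '[[[0,0,0],[0,0,0.7],0.2],[[0,0,0],[0,0,0.7],0],[[0,0,0],[-0.46,-0.72,0.1],0],[[0,0,0],[-0.46,-0.72,0],0],[[0,0,0],[-0.46,-0.72,0],0]]'
python3 -m handwheel '[[[0,0,-0.0585],[-0.46,-0.72,0],0],[[0,0,-0.0585],[-0.46,-0.72,0],0],[[0,0,0],[-0.46,-0.72,0],0],[[0,0,0],[-0.46,-0.72,0],0],[[0,0,0],[-0.46,-0.72,0],0]]'
python3 -m handwheel '[[[0,0,0],[-0.46,-0.72,0],0],[[0,0,0],[0,0,0],0],[[0,0,0],[0,0,0],0]]'
python3 look.py 8; python3 - <<'E'
import cv2
b=cv2.imread('pics/side_8.png')[120:450,60:450];cv2.imwrite('pics/s8.png',cv2.resize(b,None,fx=1.7,fy=1.7,interpolation=cv2.INTER_CUBIC))
E
```

```text
time: 33.7
tool_pos: [0.6391, 0.0921, 0.1058]
ee_rot: [3.142, 0.006, 0.062]
wrist_force: [-0.4, 0.3, -0.5]
width: 0.0753
finger_force: 0.0
time: 34.2
tool_pos: [0.5717, -0.0167, 0.1855]
ee_rot: [3.141, -0.003, 0.063]
wrist_force: [0.1, -0.3, -0.6]
width: 0.0938
finger_force: 0.0
time: 34.7
tool_pos: [0.4561, -0.1972, 0.1851]
ee_rot: [3.14, -0.002, -0.122]
wrist_force: [1.0, 0.1, -0.1]
width: 0.0938
finger_force: 0.0
time: 35.0
tool_pos: [0.4338, -0.2325, 0.1847]
ee_rot: [3.141, -0.002, -0.124]
wrist_force: [-0.2, 0.5, 0.2]
width: 0.094
finger_force: 0.0
tcp [ 0.4338 -0.2325  0.1847] yaw -0.124 t 35.0
top 358 [ 0.653 -0.065  0.106] [ 0.653 -0.065] 0.03 0.109
top 362 [0.642 0.094 0.105] [0.641 0.093] 0.03 0.109
top 79 [0.557 0.005 0.046] [0.557 0.007] 0.025 0.049
top 90 [ 0.455 -0.391  0.074] [ 0.45  -0.389] 0.024 0.077
side 68 [ 0.449 -0.384  0.075] [ 0.443 -0.383] 0.028 0.077
side 310 [ 0.65  -0.064  0.106] [ 0.648 -0.067] 0.033 0.108
side 408 [0.638 0.096 0.106] [0.637 0.094] 0.031 0.108
side 94 [0.553 0.006 0.046] [0.554 0.006] 0.023 0.049
```

View pics/s8.png

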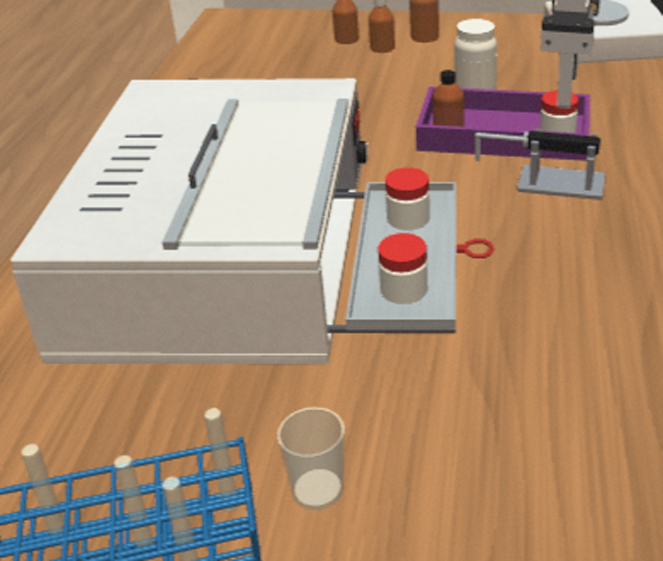

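Both full jars stand upright on the drawn-out tray (crop (407,200) and (403,268)); the hook lies in its rest. Grip the hook again.

```bash

python3 -m handwheel '[[[0,0,0],[-0.03,-0.03,-0.7],0],[[0,0,0],[0,0,-0.7],0],[[0,0,0],[0,0,-0.5],0],[[0,0,0],[0,0,-0.16],0],[[0,0,0],[0,0,0],0]]'
python3 -m handwheel '[[[0,0,0],[0,0,0],0.5],[[0,0,0],[0,0,0],1],[[0,0,0],[0,0,0],1],[[0,0,0],[0,0,0],1],[[0,0,0],[0,0,0],1]]' | grep tool
python3 -m handwheel '[[[0,0,0],[0,0,0],1],[[0,0,0],[0,0,0],1],[[0,0,0],[0,0,0],1],[[0,0,0],[0,0,0],1],[[0,0,0],[0,0,0],1]]'
python3 -m handwheel '[[[0,0,0],[0,0,0],1],[[0,0,0],[0,0,0.1],1],[[0,0,0],[0,0,0.3],1],[[0,0,0],[0,0,0.5],1],[[0,0,0],[0,0,0.5],1]]'
```

```text
time: 35.6
tool_pos: [0.4323, -0.2318, 0.0795]
ee_rot: [-3.14, 0.002, -0.12]
wrist_force: [-1.1, -0.0, -0.2]
width: 0.0939
finger_force: 0.0
tool_pos: [0.4326, -0.2335, 0.0811]
time: 36.6
tool_pos: [0.4323, -0.2333, 0.0805]
ee_rot: [3.142, 0.0, -0.122]
wrist_force: [-0.0, 0.2, -0.3]
width: 0.02
finger_force: 30.0
time: 37.1
tool_pos: [0.4318, -0.2329, 0.1507]
ee_rot: [-3.141, 0.002, -0.122]
wrist_force: [0.1, -0.4, -1.1]
width: 0.0193
finger_force: 30.0
```

```bash

python3 -m handwheel '[[[0,0,0.0585],[-0.05,0.7,0.1],1],[[0,0,0.0585],[-0.05,0.8,0],1],[[0,0,0],[-0.05,0.8,0],1],[[0,0,0],[-0.05,0.8,0],1],[[0,0,0],[-0.03,0.8,0],1]]'
python3 -m handwheel '[[[0,0,0],[0,0.72,0],1],[[0,0,0],[0,0,-0.3],1],[[0,0,0],[0,0,-0.1],1],[[0,0,0],[0,0,0],1],[[0,0,0],[0,0,0],1]]'
python3 - <<'E'
from h import *
o=robot.get_obs();print(o['tool_pos'],o['ee_rot'])
for c in('top','side'):
    im,d=snap(c,c+'9');W=cloud(c,d);X,Y,Z=W[...,0],W[...,1],W[...,2]
    m=(X>.48)&(X<.6)&(abs(Y)<.04)&(Z>.065)&(Z<.145);p=W[m]
    print(c,m.sum(),p.max(0),p.min(0),axis(p[:,:2]))
    m=(X>.48)&(X<.6)&(abs(Y)<.04)&(Z>.038)&(Z<.055)&(im[...,0]>1.7*im[...,1]);p=W[m];print('ring',p[:,:2].min(0),p[:,:2].max(0))
E
```

```text
time: 37.6
tool_pos: [0.4203, -0.0368, 0.1557]
ee_rot: [-3.142, -0.0, 0.061]
wrist_force: [1.1, 1.2, -1.0]
width: 0.0198
finger_force: 30.0
time: 38.1
tool_pos: [0.4209, -0.0029, 0.1357]
ee_rot: [3.141, 0.0, 0.061]
wrist_force: [0.6, 0.8, -1.2]
width: 0.0196
finger_force: 30.0
[ 0.42089865 -0.00288372  0.13565811] [3.14144800e+00 2.16597397e-04 6.07530388e-02]
top 91 [0.55717686 0.01472998 0.14316132] [ 0.48206491 -0.00697457  0.12443979] (array([0.51722871, 0.00489656]), np.float64(1.5201942373820088))
ring [ 0.53524771 -0.01425449] [0.58188236 0.02604854]
side 197 [0.55483735 0.0108927  0.13674947] [ 0.48139726 -0.00291589  0.08529894] (array([0.52799664, 0.00538213]), np.float64(3.23466094046818))
ring [ 0.52921894 -0.01588102] [0.57659442 0.02604683]
```

```bash

python3 -m handwheel '[[[0,0,0],[0,0,-0.3],1],[[0,0,0],[0,0,-0.3],1],[[0,0,0],[0,0,-0.3],1],[[0,0,0],[0,0,-0.18],1],[[0,0,0],[0,0,0],1]]'
python3 -m handwheel '[[[0,0,0],[0.1,0.006,0],1],[[0,0,0],[0.1,0.006,0],1],[[0,0,0],[0.1,0.006,0],1],[[0,0,0],[0.1,0.006,0],1],[[0,0,0],[0.14,0.008,0],1]]'
```

```text
time: 38.7
tool_pos: [0.42, -0.0026, 0.0805]
ee_rot: [-3.141, 0.003, 0.061]
wrist_force: [-0.2, 0.6, -0.8]
width: 0.02
finger_force: 30.0
time: 39.2
tool_pos: [0.448, -0.0008, 0.0816]
ee_rot: [3.141, 0.001, 0.062]
wrist_force: [-2.7, -0.8, -1.1]
width: 0.02
finger_force: 30.0
```

```bash

python3 -m handwheel '[[[0,0,0],[0.2,0.012,0],1],[[0,0,0],[0.2,0.012,0],1],[[0,0,0],[0.2,0.012,0],1],[[0,0,0],[0.2,0.012,0],1],[[0,0,0],[0.2,0.012,0],1]]'
python3 -m handwheel '[[[0,0,0],[0.2,0.012,0],1],[[0,0,0],[0.2,0.012,0],1],[[0,0,0],[0.2,0.012,0],1],[[0,0,0],[0.2,0.012,0],1],[[0,0,0],[0.15,0.009,0],1]]'
python3 -m handwheel '[[[0,0,0],[0.12,0.007,0],1],[[0,0,0],[0.1,0.006,0],1],[[0,0,0],[0.06,0.003,0],1],[[0,0,0],[0.04,0.002,0],1],[[0,0,0],[0,0,0],1]]'
```

```text
time: 39.7
tool_pos: [0.4986, 0.0024, 0.0812]
ee_rot: [3.142, 0.001, 0.062]
wrist_force: [-3.9, -0.1, -2.3]
width: 0.0195
finger_force: 30.0
time: 40.2
tool_pos: [0.5466, 0.0053, 0.0816]
ee_rot: [-3.142, -0.001, 0.062]
wrist_force: [-2.8, 0.1, -1.4]
width: 0.0198
finger_force: 30.0
time: 40.7
tool_pos: [0.5619, 0.0062, 0.0817]
ee_rot: [3.142, -0.001, 0.062]
wrist_force: [0.8, -0.3, -1.5]
width: 0.0197
finger_force: 30.0
```

```bash

python3 -m handwheel '[[[0,0,0],[0.05,0.003,0],1],[[0,0,0],[0.05,0.003,0],1],[[0,0,0],[0.05,0.003,0],1],[[0,0,0],[0,0,0],1]]' |grep -E 'tool|wrist'
python3 -m handwheel '[[[0,0,0],[0.05,0.003,0],1],[[0,0,0],[0.05,0.003,0],1],[[0,0,0],[0,0,0],1]]' |grep -E 'tool|wrist'
python3 -m handwheel '[[[0,0,0],[0.04,0.003,0],1],[[0,0,0],[0.04,0.002,0],1],[[0,0,0],[0,0,0],1]]' |grep -E 'tool|wrist'
```

```text
tool_pos: [0.5696, 0.0065, 0.0817]
wrist_force: [-1.3, -0.8, -1.0]
tool_pos: [0.5746, 0.0068, 0.0816]
wrist_force: [-1.0, 0.3, -1.3]
tool_pos: [0.5777, 0.007, 0.0813]
wrist_force: [-3.0, -0.4, -0.7]
```

```bash

python3 -m handwheel '[[[0,0,0],[0.03,0.002,0],1],[[0,0,0],[0,0,0],1]]' |grep -E 'tool|wrist'
python3 -m handwheel '[[[0,0,0],[0.03,0.002,0],1],[[0,0,0],[0,0,0],1]]' |grep -E 'tool|wrist'
python3 -m handwheel '[[[0,0,0],[0.03,0.002,0],1],[[0,0,0],[0,0,0],1]]' |grep -E 'tool|wrist'
```

```text
tool_pos: [0.5779, 0.007, 0.081]
wrist_force: [-7.0, -1.4, 0.5]
tool_pos: [0.578, 0.007, 0.081]
wrist_force: [-11.0, -1.1, 3.0]
tool_pos: [0.5782, 0.007, 0.0808]
wrist_force: [-14.3, -2.0, 4.8]
```

```bash
python3 -m handwheel '[[[0,0,0],[0,0,0],1],[[0,0,0],[0,0,0],1]]' |grep -E 'tool|wrist'
python3 - <<'E'
from h import *
im,d=snap('side','s10');W=cloud('side',d);X,Y,Z=W[...,0],W[...,1],W[...,2]
hsv=cv2.cvtColor(im,cv2.COLOR_RGB2HSV)
m=(hsv[...,1]>150)&((hsv[...,0]<6)|(hsv[...,0]>174))&(X>.63)&(X<.75)&(Z<.06)&(abs(Y)<.06);p=W[m][:,:2]
x=np.array([.998,.061]);print('ring front',(p@x).min(),'home 0.6786')
cv2.imwrite('pics/s10c.png',cv2.resize(im[120:360,60:450,::-1],None,fx=1.9,fy=1.9,interpolation=cv2.INTER_CUBIC))
E
```

```text
tool_pos: [0.5782, 0.007, 0.0808]
wrist_force: [-12.2, -1.8, 4.8]
ring front 0.6784118198957932 home 0.6786
```

View pics/s10c.png

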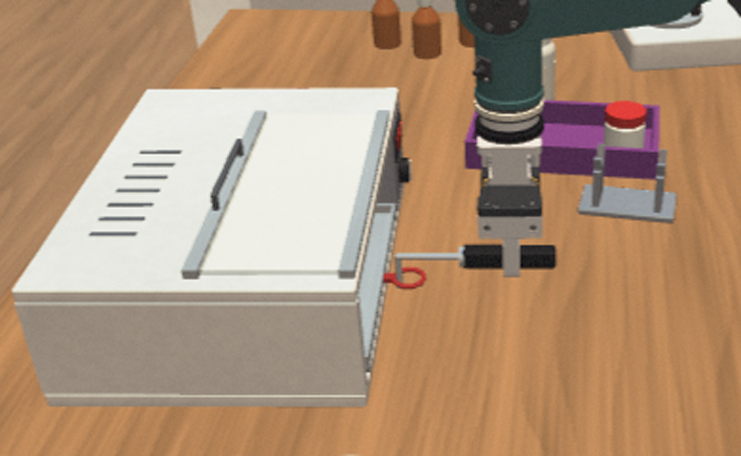

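The tray is home (the ring is back at its starting position), with the tip in the ring at about (400,268). Centre the tip, lift, and return the hook.

```bash

python3 -m handwheel '[[[0,0,0],[-0.1,-0.006,0],1],[[0,0,0],[-0.1,-0.006,0],1],[[0,0,0],[-0.1,-0.006,0],1],[[0,0,0],[0,0,0],1],[[0,0,0],[0,0,0],1]]'
python3 -m handwheel '[[[0,0,0],[0,0,0.2],1],[[0,0,0],[0,0,0.3],1],[[0,0,0],[0,0,0.4],1],[[0,0,0],[0,0,0.4],1],[[0,0,0],[0,0,0.3],1]]'
```

```text
time: 43.05
tool_pos: [0.5678, 0.0065, 0.0818]
ee_rot: [3.141, -0.001, 0.062]
wrist_force: [-0.1, 0.3, -0.8]
width: 0.0197
finger_force: 30.0
time: 43.55
tool_pos: [0.5685, 0.0064, 0.1648]
ee_rot: [3.141, -0.004, 0.062]
wrist_force: [0.3, 0.2, -0.8]
width: 0.0199
finger_force: 30.0
```

```bash

python3 -m handwheel '[[[0,0,0],[-0.6,-0.4,0],1],[[0,0,0],[-0.6,-0.7,0],1],[[0,0,-0.0585],[-0.5,-0.75,0],1],[[0,0,-0.0585],[-0.4,-0.75,0],1],[[0,0,0],[-0.3,-0.75,0],1]]'
python3 -m handwheel '[[[0,0,0],[-0.2,-0.75,0],1],[[0,0,0],[-0.12,-0.7,0],1],[[0,0,0],[0,0,0],1],[[0,0,0],[0,0,0],1],[[0,0,0],[0,0,0],1]]'
python3 - <<'E'
from h import *
o=robot.get_obs();print(o['tool_pos'],o['ee_rot'])
for c in('top','side'):
    im,d=snap(c,c+'11');W=cloud(c,d);X,Y,Z=W[...,0],W[...,1],W[...,2]
    m=(X>.49)&(X<.62)&(abs(Y+.245)<.04)&(Z>.1)&(Z<.17);p=W[m];print(c,m.sum(),p[:,0].max(),axis(p[:,:2]))
    for j in jars(im,W): print(*j)
E
```

```text
time: 44.05
tool_pos: [0.4464, -0.1623, 0.1629]
ee_rot: [3.141, -0.002, -0.123]
wrist_force: [0.7, 0.1, -1.7]
width: 0.0196
finger_force: 30.0
time: 44.55
tool_pos: [0.4317, -0.2329, 0.162]
ee_rot: [-3.141, -0.001, -0.121]
wrist_force: [0.2, -0.4, -1.3]
width: 0.0199
finger_force: 30.0
[ 0.43167003 -0.23287323  0.1619795 ] [-3.14138102e+00 -5.41360408e-04 -1.21069600e-01]
top 94 0.5692115557121457 (array([ 0.53196962, -0.24169642]), np.float64(-8.366592733894558))
77 [0.704 0.014 0.047] [0.705 0.014] 0.024 0.05
133 [ 0.452 -0.39   0.074] [ 0.445 -0.388] 0.028 0.077
side 140 0.5651302947152896 (array([ 0.53870393, -0.24353674]), np.float64(-8.369098831747676))
101 [0.702 0.016 0.046] [0.702 0.016] 0.024 0.048
```

```bash
python3 -m handwheel '[[[0,0,0],[0,-0.015,-0.5],1],[[0,0,0],[0,0,-0.5],1],[[0,0,0],[0,0,-0.4],1],[[0,0,0],[0,0,-0.15],1],[[0,0,0],[0,0,0],1]]'
python3 -m handwheel '[[[0,0,0],[0,0,-0.05],1],[[0,0,0],[0,0,0],1],[[0,0,0],[0,0,0],0.5],[[0,0,0],[0,0,0],0.5],[[0,0,0],[0,0,0],0.5]]'
python3 -m handwheel '[[[0,0,0],[0,0,0],0.4],[[0,0,0],[0,0,0],0.3],[[0,0,0],[0,0,0.4],0.3],[[0,0,0],[0,0,0.8],0.2],[[0,0,0],[0,0,0.8],0]]'
python3 -m handwheel '[[[0,0,0],[-0.5,0.5,0.5],0],[[0,0,0],[-0.5,0.8,0],0],[[0,0,0],[-0.4,0.8,0],0],[[0,0,0],[0,0.8,0],0],[[0,0,0],[0,0,0],0]]'
python3 - <<'E'
from h import *
for c in('top','side'):
    im,d=snap(c,c+'12');W=cloud(c,d);X,Y,Z=W[...,0],W[...,1],W[...,2];g=im.max(-1)
    m=(X>.49)&(X<.64)&(abs(Y+.23)<.05)&(Z>.05);p=W[m];print(c,'rod',axis(p[:,:2]),p[:,0].max(),np.median(p[:,2]))
    m=(abs(X-.45)<.15)&(abs(Y+.23)<.06)&(Z>.068)&(g<70);p=W[m];print('handle',p.mean(0))
    for j in jars(im,W): print(*j)
a=cv2.imread('pics/side12.png')[120:360,60:450];cv2.imwrite('pics/s12c.png',cv2.resize(a,None,fx=1.9,fy=1.9,interpolation=cv2.INTER_CUBIC))
E
```

```text
time: 45.15
tool_pos: [0.431, -0.2332, 0.0831]
ee_rot: [-3.141, 0.002, -0.12]
wrist_force: [-0.1, -0.0, -1.3]
width: 0.0198
finger_force: 30.0
time: 45.65
tool_pos: [0.4318, -0.2346, 0.0823]
ee_rot: [3.141, -0.001, -0.122]
wrist_force: [-0.2, -0.9, 0.0]
width: 0.0404
finger_force: 0.0
time: 46.15
tool_pos: [0.4307, -0.2338, 0.1817]
ee_rot: [-3.14, 0.002, -0.122]
wrist_force: [0.7, -0.1, -0.8]
width: 0.0788
finger_force: 0.0
time: 46.65
tool_pos: [0.3609, -0.0859, 0.2071]
ee_rot: [-3.14, -0.002, -0.116]
wrist_force: [-0.5, -0.9, 0.1]
width: 0.0944
finger_force: 0.0
top rod (array([ 0.52763096, -0.24332588]), np.float64(-8.468618231728362)) 0.5681927629830534 0.07733313100080219
handle [ 0.43353981 -0.22986449  0.0954652 ]
76 [0.704 0.016 0.046] [0.706 0.016] 0.024 0.049
353 [ 0.438 -0.383  0.074] [ 0.438 -0.382] 0.03 0.077
side rod (array([ 0.53460254, -0.24565253]), np.float64(-7.27842213456499)) 0.564450366397264 0.07590145478496402
handle [ 0.43320023 -0.22760328  0.08123309]
191 [ 0.433 -0.381  0.075] [ 0.436 -0.383] 0.033 0.077
101 [0.702 0.016 0.046] [0.703 0.017] 0.025 0.048
```

View pics/s12c.png

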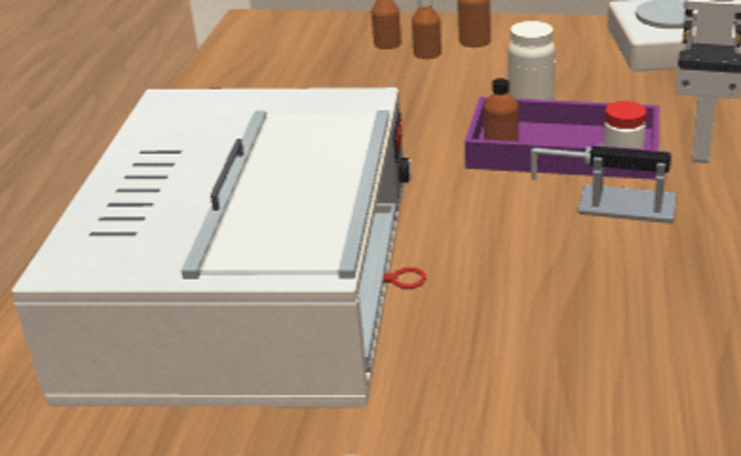

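The hook lies in its rest as at the start, the tray is home (ring at (407,278)), the empty jar stands in the box, and the bottle and tub are untouched. Handing in.

```bash
python3 -c "
from bench import robot
print(robot.close_job())"
```

```text
the job is handed in; nothing more can be done
None
```

The job is handed in, with no verdict returned: two full jars went home on the tray (out of camera view once inside), the one empty jar stands in the purple box, the hook is back in its rest, and the bottle, beaker and tub were left alone.

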